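Close the leak-test pot on its master part

TASK

Zero check of the leak tester: stand the stepped steel setting master upright in the white nest of the test pot, lower the clear bell lid over it so that its three pins drop through the slots of the pot's collar and it sits on the red seal, then swing its side lever clockwise (seen from above) until the ramps draw the lid down snug: about 7 N of push on the lever, by feel, as the seals differ, then let go. Do not force the lid or crush the seal, and leave the other things on the bench where they are.

Things in the scene. Friction and masses are not known exactly. Their poses are not given: they have to be found in the camera images.
- pot: Fixed steel leak-test pot, foot 132 mm across, 34 mm high, open at the top; origin under its centre, z up. Its collar (bore 72 mm) has three slots, 13 mm wide and open to the bore, at 0, +120 and -120 degrees from its x axis, each with a red dot beside it. Clockwise of each slot the collar's underside falls as a ramp 6 mm over 75 degrees, from 10 to 85 degrees past the slot, to a stop.
- pot_nest (a point): Centre of the round white nest in the middle of the pot, 18 mm above the bench: a flat seat 35 mm across within a rim 2.5 mm high and 4 mm wide. Round it, in the pot's floor, lies a red seal ring (57 mm across), springy, 35 N per mm; it is changed often and its top is 11.5 to 14.5 mm above the bench, different each time. Axes as the pot's.
- lid: Loose bell lid, 0.35 kg, 92 mm high, standing on the bench; origin at the centre of its underside, z up. Metal ring 68 mm across and 24 mm high (lower 5 mm coned to 63 mm, bore 52 mm), clear wall, cap. Three pins 7 mm thick stick out of the ring to 42 mm from the axis, 9 mm above the underside, at 0, +120 and -120 degrees from its x axis. Seated on the seal, its underside is 11 to 14.5 mm above the bench.
- lid_handle (a point): Centre of the lid's black carrying bar on top, on the lid's axis 83 mm above its underside; axes as the lid's. The bar is 56 mm long along x, 16 mm wide along y and 18 mm high, with 14 mm free under it; grip it across its width.
- lid_lever (a point): Centre of the black grip of the lid's side lever, 93 mm from the lid's axis along its x axis (over the pin at 0 degrees), 30 mm above its underside; axes as the lid's. The grip is 16 mm thick, 42 mm long. Nearly no push turns the seated lid until the ramps bite, 30 to 65 degrees on; then the push here grows to 7 N over about 8 degrees (17 N of clamping). The ramps hold when let go.
- master_mid (a point): Centre of the loose stepped steel setting master, half-way up: 43 mm high, 0.23 kg, its body 30 mm across with a narrower stem on top, standing upright on the bench. Its underside is 21.5 mm below this point. Grip it round the body, with the fingertips about 5 mm above its underside.
- ring_gauge: Bystander: loose steel setting ring 46 mm across, 14 mm high, origin under its centre; stands near the master, the two may have changed places.
- sample_dish: Bystander: loose glass dish of steel caps, 64 mm across, 15 mm high, origin under its centre.
- oil_bottle: Bystander: loose yellow oil bottle with a red spout, 36 mm across, 98 mm high, origin under its centre.
There are look-alikes about, which are no part of the job. Of the things like the part that bears master_mid, leave any that is purple; of the rest the larger one is meant.

How it is judged:
By the outcome, as a careful person would: the job done as asked, in the order asked, and still so for the second after the job is handed in, with the robot touching nothing.
It also fails if it takes over 67 s, if anything falls off the work surface, if the arm or the gripper's body presses on something with over 40 N, if the wrist force passes 120 N, or if a joint passes its speed limit or range.

ROBOT

A 6-joint arm with a two-finger parallel gripper is mounted at the origin on the work surface; the furniture and walls round the work are solid. World frame = base frame: x ahead of the robot, y to its left, z up, the work surface at z = 0. Lengths are in mm, angles in degrees, forces in N, time in s.
With the tool pointing down it reaches from about 300 to 850 mm from the base axis. Payload 4.2 kg.
Tool frame: the origin (TCP) lies on the centre line of the jaws, within the pads' length; the fingertips stand env.nose_length ahead of it and the grasp point (between the pads) lies 2 mm behind it (env.nose_length is the distance from the TCP to the fingertips, in mm); z points along the fingers, y is the direction in which the jaws open and shut (so a half turn about z gives the same grasp; the last joint's range is limited). The gripper opens to 91 mm and grips with 3 to 60 N. Pads are 32 mm wide; open, the fingers measure 118 mm over their backs; the gripper's body (76 mm by 178 mm) begins 60 mm behind the grasp point.
Start: joints at [74.37, 18.312, 89.639, -0, 72.044, -1.146], TCP at [143.818, 556.739, 230.976] pointing down, gripper open.
Joint ranges: [-177.97, 177.97], [-48.28, 115.42], [12.27, 149.76], [-77.06, 257.06], [2.81, 150.46], [-146.56, 146.56]. Speed limits (degrees/s): [147.25, 147.25, 180, 180, 180, 180].

INTERFACE

Orientations are given as [roll, pitch, yaw] about the fixed x, y, z axes, in that order (R = Rz(yaw) Ry(pitch) Rx(roll)).
In Python, from workcell import env gives the robot as it stands. The module is installed in compiled form; this text tells all that it offers.
- The arm moves only by the tool jog_arm, never from a script. Its argument "deltas" is a list that holds one entry, the list of rows, each a list of 5 numbers: the shift along the tool's x, y, z in m, then the turn about the tool's z in degrees, then the finger opening in m, from 0 to 0.0912. A call has 1 to 20 rows; each row is the pose to reach, as a shift and turn from the pose commanded when the call began, along the tool's axes at that moment; what a row does not reach only later rows make up. A row lasts 1/12 s, in which the tool goes at most 41.7 mm and 7.16 degrees, less where a joint would pass 70% of its speed; a pose out of reach is approached as far as the arm can. A call with a gripper value outside its range is refused whole. The fingers move at their own pace and stop on an object; "grip_force" is the grip in N (left out, the last holds). Time passes only in rows, so rows that repeat a pose let the fingers close. It gives the time, the measured TCP pose, the force and the opening at its end, in the units of the state.
- env.state(): the state, without advancing time (a new reading comes with each control period).
- env.grab_frame(name): name is "scene" or "side" or "wrist"; returns the picture (384x512x3 uint8, red, green, blue); there is no depth.
- env.camera_params(name): a dict with "fx", "fy", "cx", "cy" (pixels), "xyz" and "orientation" of the camera in the world. Camera axes: x right, y down, z forward; pixel columns grow to the right and rows downward; lengths in mm; the calibration is good to about 2 mm. A picture is of the moment at which its call begins: read the wrist's pose just before it. camera_params takes no time and is no camera call; for the wrist camera it gives the pose at the moment of the call.
- env.job_done(): hands the job in, once; it reports no verdict.
Trained networks look in the newest picture that a camera, given by its name, has taken for a name from the list of things; names that differ only in an ending like _2 or _b are one class to them, and where a whole thing is asked for, a point or a joint stands for the part that bears it (a point fixed in the world has none). Each returns a list of dicts, best first, with "conf" (0 to 1); they miss things now and then, are a little off and sometimes report something else, mostly with a low value. They report only what shows in the picture. A call takes as long as a camera call. They do not tell look-alikes from the thing itself.
- env.look_for(camera, label): "xyz" ([x, y, z] in mm, in world coordinates, good to about 4 mm: the middle of the surface that is visible of it).
The state is a dict: "time_s": time; "qpos": joint angles; "qvel": joint speeds; "effort": joint torques, N m; "ee_pos": TCP position; "ee_rot": TCP orientation; "force": force on the tool from outside, world axes, zero at the start; "torque": the same for the moment, N m; "gripper_width": finger opening in mm.
Only numpy, scipy, OpenCV 4.12 (cv2) and the standard library are available. Lean on these libraries where they do the work, as an engineer would, in place of code of your own. Each camera call takes 0.05 s, during which the arm holds its last target.

## Working session

There is one attempt and no reset: what is moved stays moved. The work goes in short steps, Python scripts to look and compute and a tool call to move; the robot and the scene stay as the last step left them, time stands still between calls to the robot, and variables do not carry over. Pictures are saved under pics/ and viewed, and the job is handed in when it is done.

Besides the shell and the picture viewer there is one more tool, called after ">>>" by a JSON object that holds its "op" and its "data", one argument or row to a line. jog_arm: Moves the arm, as the interface text tells. Its arguments: {"type":"object","properties":{"deltas":{"type":"array"},"grip_force":{"type":"number"}},"required":["deltas"]}

```bash
mkdir -p pics
cat > h.py <<'E'
import numpy as np,cv2
from scipy.spatial.transform import Rotation as R
from workcell import env
def K(n):
    p=env.camera_params(n); return p
def rot(p):
    o=p["orientation"]; o=np.array(o,float)
    return o if o.shape==(3,3) else R.from_euler('xyz',o,degrees=True).as_matrix()
def proj(p,X):
    c=rot(p).T@(np.array(X,float)-np.array(p["xyz"])); return p["fx"]*c[0]/c[2]+p["cx"],p["fy"]*c[1]/c[2]+p["cy"]
def ray(p,u,v,z):
    d=rot(p)@np.array([(u-p["cx"])/p["fx"],(v-p["cy"])/p["fy"],1]);o=np.array(p["xyz"]);return o+d*(z-o[2])/d[2]
def save(n,f,im=None,s=1.5,crop=None):
    im=env.grab_frame(n) if im is None else im
    i=im
    if crop: i=i[crop[1]:crop[3],crop[0]:crop[2]]
    cv2.imwrite('pics/'+f,cv2.resize(i[:,:,::-1],None,fx=s,fy=s,interpolation=cv2.INTER_CUBIC));return im
E
python3 - <<'E'
from h import *
print(env.state(), env.nose_length)
for n in("scene","side","wrist"):
    im=save(n,n+"0.png"); np.save(n+"0.npy",im); p=K(n); print(n,p)
    for l in ("pot","lid","lid_handle","lid_lever","master_mid","ring_gauge","sample_dish","oil_bottle","pot_nest"):
        try:
            for d in env.look_for(n,l): print(l,np.round(d["xyz"]),round(d["conf"],2),np.round(proj(p,d["xyz"])))
        except Exception as e: print(l,e)
print(env.state()["time_s"])
E
```

```text
{'time_s': 0.0, 'qpos': array([ 7.43698905e+01,  1.83499728e+01,  8.97079967e+01, -1.83484959e-03,
        7.20427403e+01, -1.14653780e+00]), 'qvel': array([-0.00147415,  0.0655206 ,  0.06055775,  0.12125814,  0.03548363,
        0.04776533]), 'effort': array([ 3.72661947e-03, -4.12470961e+01, -2.31975496e+01,  7.30936881e-02,
        4.56154312e-02, -1.23239406e-04]), 'ee_pos': array([143.69262646, 556.25426397, 230.12619755]), 'ee_rot': array([-1.79899275e+02, -2.71033099e-04,  1.65516995e+02]), 'force': array([ 0.37672577, -0.85092044,  0.17825056]), 'torque': array([0.03719246, 0.02079199, 0.02751724]), 'gripper_width': 91.56575349773743} 17.0
scene {'fx': 368.3707501584194, 'fy': 368.3707501584194, 'cx': 252.4286705261911, 'cy': 189.28394402739391, 'xyz': array([-146.05318182,  473.49163571,  491.24091503]), 'orientation': array([-114.47503012,    0.13158529, -129.39547706])}
pot [506.  72.  22.] 0.85 [210. 236.]
lid [ 512. -298.   38.] 0.67 [313. 189.]
lid [678. 165.  41.] 0.18 [142. 215.]
lid_handle [ 509. -297.   33.] 0.61 [313. 191.]
lid_lever [ 511. -297.   36.] 0.78 [313. 
[... 637 characters left out ...]
id_handle [ 519. -294.   40.] 0.58 [273. 166.]
lid_lever [ 518. -294.   38.] 0.77 [274. 167.]
master_mid [450. 213.  23.] 0.86 [240. 292.]
master_mid [351. 202.  25.] 0.7 [299. 300.]
master_mid [392. 251.  20.] 0.63 [268. 318.]
ring_gauge [573. 223.  11.] 0.95 [172. 287.]
sample_dish [ 698. -127.    2.] 0.67 [193. 194.]
oil_bottle [678. 168.  39.] 0.92 [135. 245.]
oil_bottle [ 520. -294.   35.] 0.62 [273. 167.]
pot_nest [514.  85.  17.] 0.88 [230. 246.]
wrist {'fx': 312.7449514723059, 'fy': 312.7449514723059, 'cx': 253.70786948377562, 'cy': 196.85460937442986, 'xyz': array([ 69.7163935 , 575.33914368, 383.83810554]), 'orientation': array([1.64191276e+02, 7.25939251e-02, 7.55291493e+01])}
1.5
```

View pics/scene0.png

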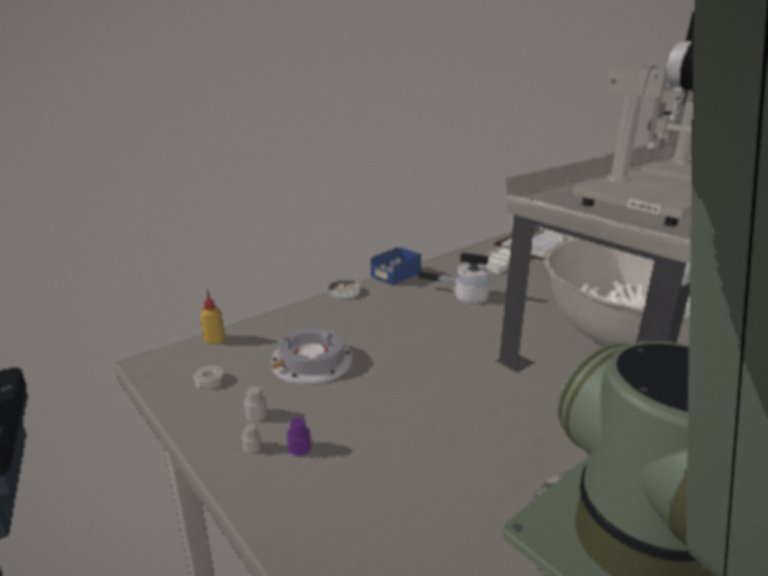

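View pics/side0.png

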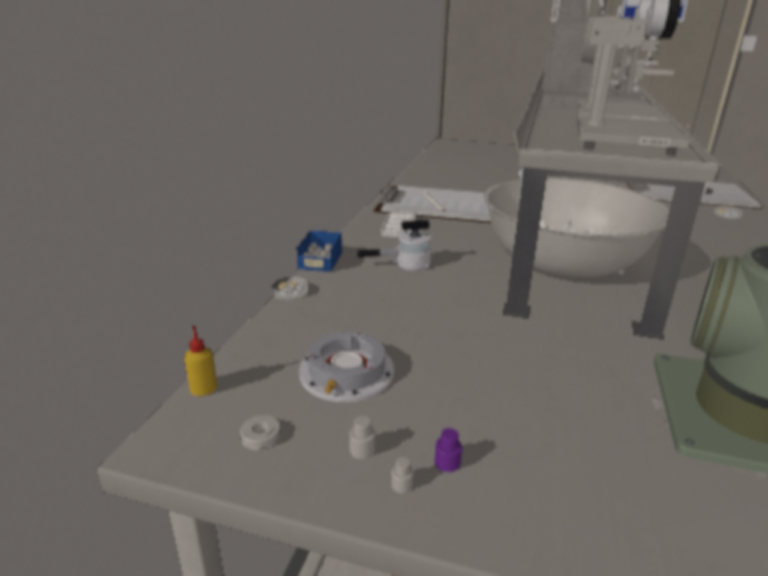

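Run:
```python
from h import *
a=np.load("scene0.npy");b=np.load("side0.npy")
save(0,"c1.png",a,6,(130,240,240,320));save(0,"c2.png",b,6,(210,260,330,340))
save(0,"c3.png",b,8,(230,130,320,190))
```

```text
(no output)
```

Candidates for the master, as scene / side pixels:
- Purple: (200,293) / (299,300). Excluded by colour.
- Larger grey: (171,268) / (240,292).
- Smaller grey: (168,293) / (268,318).

I choose the larger grey one, at about (447,209), and will check it in a crop.

View pics/c2.png

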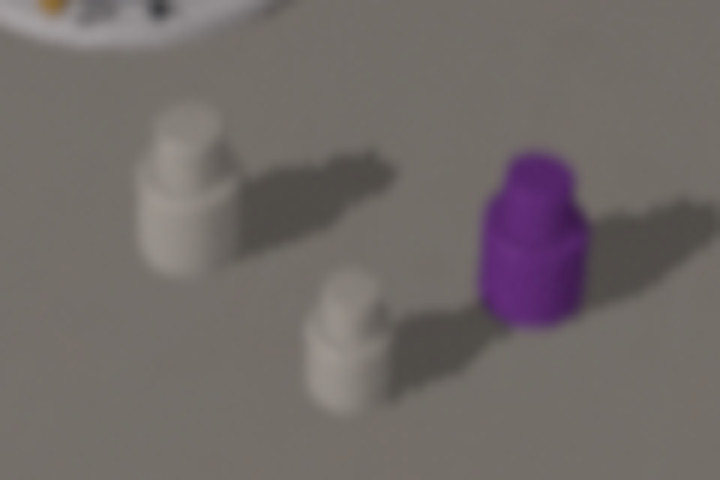

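View pics/c3.png

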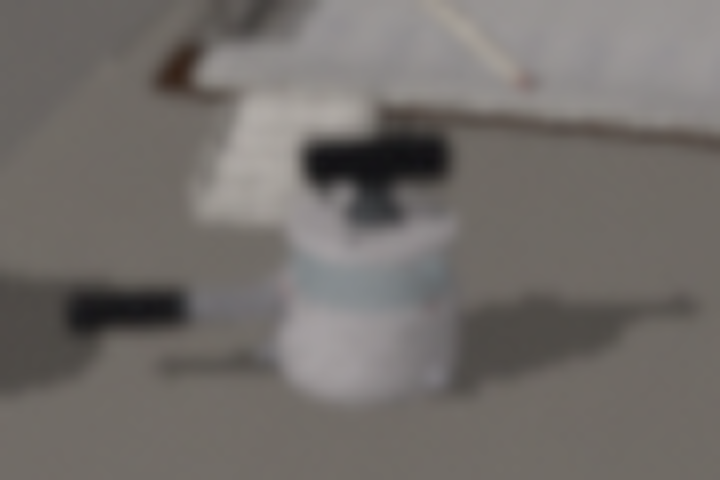

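View pics/wrist0.png

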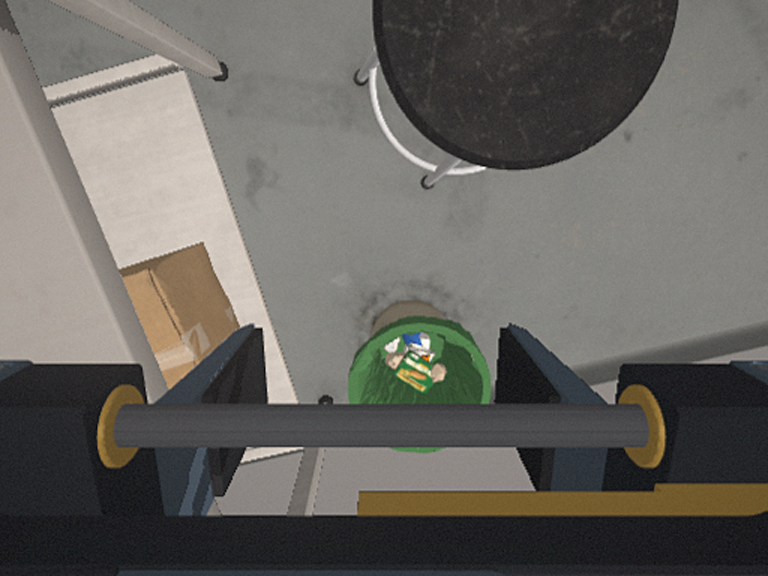

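The crop confirms it: the left grey master (side px 241,292) is clearly larger than the small grey one (268,318), and the purple one is at (299,300). The lid stands with its lever pointing left in the side view, grip at side px (246,169). Next I compute a move to a viewing pose.

```bash
cat >> h.py <<'E'
def delta(cmd,yaw,tgt,tyaw):
    "cmd pose (mm,deg) -> tool shift in m, turn"
    y=np.radians(yaw); x=np.array([np.cos(y),np.sin(y),0]); yy=np.array([np.sin(y),-np.cos(y),0])
    d=np.array(tgt,float)-np.array(cmd,float)
    t=-(tyaw-yaw); t=(t+180)%360-180
    return np.round([d@x/1000,d@yy/1000,-d[2]/1000],4),round(t,2)
E
python3 - <<'E'
from h import *
print(delta([143.818,556.739,230.976],165.516,[505,110,231],135.5))
b=K("side")
for n,u,v in (("legL",518,310),("legR",650,330),("bowl left",487,205)): print(n,ray(b,u/1.5,v/1.5,0))
for h in (150,200,250): print(h,ray(b,520/1.5,165/1.5,h),ray(b,710/1.5,170/1.5,h))
a=K("scene")
for h in (150,200,250): print(h,ray(a,508/1.5,205/1.5,h))
print(ray(a,515/1.5,365/1.5,0))
E
```

```text
(array([-0.4614, -0.3422, -0.    ]), 30.02)
legL [ 301.4812942  -186.29330855    0.        ]
legR [  93.54105295 -185.91077267    0.        ]
bowl left [ 4.19136922e+02 -7.30794929e+02 -5.68434189e-14]
150 [ 343.13487797 -577.28713676  150.        ] [ -57.08429427 -677.22344697  150.        ]
200 [ 335.7981326  -376.25048916  200.        ] [   0.46725446 -459.9839357   200.        ]
250 [ 328.46138722 -175.21384157  250.        ] [  58.01880318 -242.74442443  250.        ]
150 [ 573.86383367 -479.68221543  150.        ]
200 [ 468.37867879 -340.01932491  200.        ]
250 [ 362.89352391 -200.35643439  250.        ]
[ 3.02318469e+02 -1.79333848e+02  5.68434189e-14]
```

>>> {"op": "jog_arm", "data": {
  "deltas": [
    [[-0.02,-0.015,0,4,0.0912],[-0.05,-0.037,0,10,0.0912],[-0.083,-0.061,0,16,0.0912],[-0.115,-0.085,0,22,0.0912],[-0.148,-0.11,0,28,0.0912],[-0.18,-0.134,0,30,0.0912],[-0.213,-0.158,0,30,0.0912],[-0.245,-0.182,0,30,0.0912],[-0.278,-0.206,0,30,0.0912],[-0.31,-0.23,0,30,0.0912],[-0.343,-0.254,0,30,0.0912],[-0.375,-0.278,0,30,0.0912],[-0.408,-0.302,0,30,0.0912],[-0.435,-0.323,0,30,0.0912],[-0.455,-0.337,0,30,0.0912],[-0.461,-0.342,0,30,0.0912],[-0.461,-0.342,0,30,0.0912]]
  ]
}}

```text
time_s: 2.92
ee_pos: [505.4, 109.0, 230.7]
ee_rot: [-180.0, -0.0, 135.3]
force: [0.5, 0.0, -0.6]
gripper_width: 91.2
```

Run:
```python
from h import *
s=env.state();print(s["time_s"],s["ee_pos"],s["ee_rot"],s["qpos"],s["force"])
p=K("wrist");im=save("wrist","w1.png");np.save("w1.npy",im);import pickle;pickle.dump(p,open("w1.pkl","wb"));print(p)
for l in ("pot_nest","master_mid"):
    for d in env.look_for("wrist",l): print(l,np.round(d["xyz"]),round(d["conf"],2),np.round(proj(p,d["xyz"])))
```

```text
2.9167 [505.44607912 109.04577923 230.72592801] [-1.79995611e+02 -9.97707141e-03  1.35348432e+02] [ 1.08965591e+01  1.31065035e+01  9.70420660e+01  6.11843180e-03
  6.98606938e+01 -3.44539802e+01] [ 0.50882223  0.03372946 -0.58281827]
{'fx': 312.7449514723059, 'fy': 312.7449514723059, 'cx': 253.70786948377562, 'cy': 196.85460937442986, 'xyz': array([451.20034403, 162.5665595 , 383.59540427]), 'orientation': array([1.64155839e+02, 8.84375135e-02, 4.53602973e+01])}
pot_nest [519.  73.  19.] 0.81 [241. 203.]
master_mid [357. 193.  30.] 0.72 [210.  17.]
master_mid [395. 238.  18.] 0.67 [268.  15.]
master_mid [451. 204.  28.] 0.66 [282.  79.]
```

View pics/w1.png

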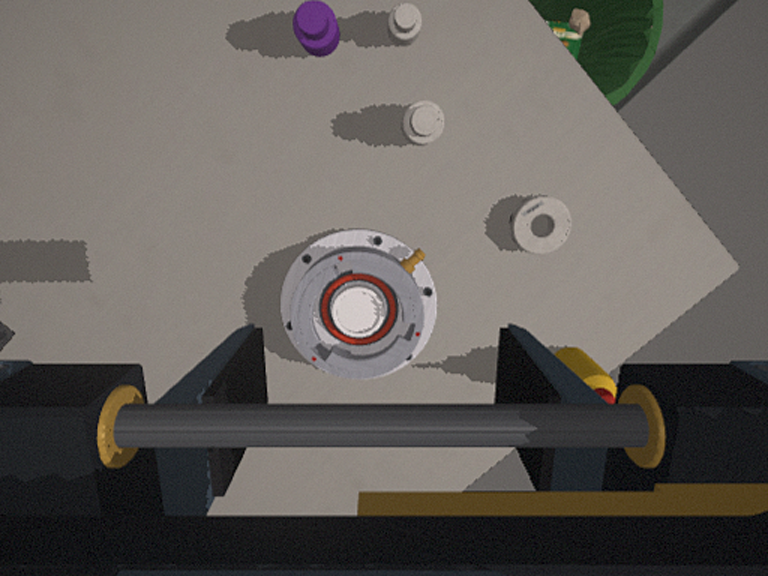

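Run:
```python
from h import *
import pickle
p=pickle.load(open("w1.pkl","rb"));im=np.load("w1.npy")
save(0,"w1pot.png",im,6,(180,148,300,258));save(0,"w1m.png",im,10,(255,55,315,110))
```

```text
(no output)
```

View pics/w1pot.png

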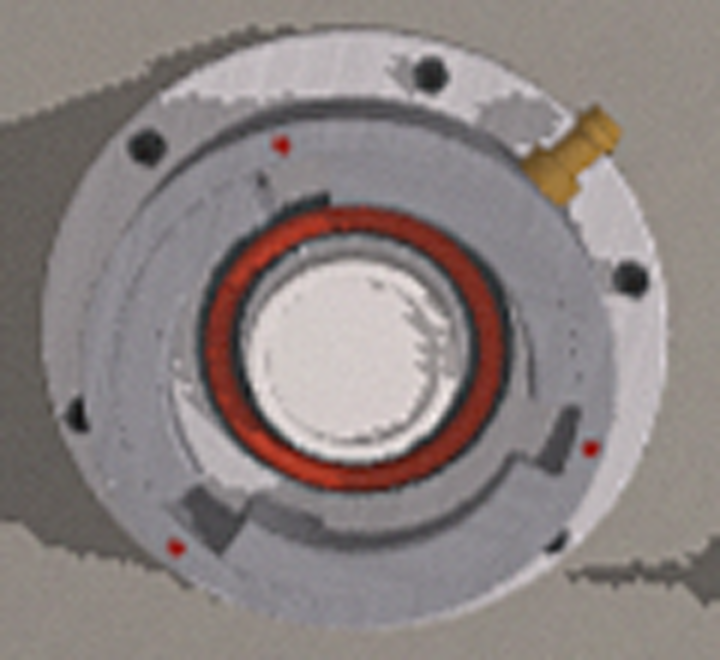

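View pics/w1m.png

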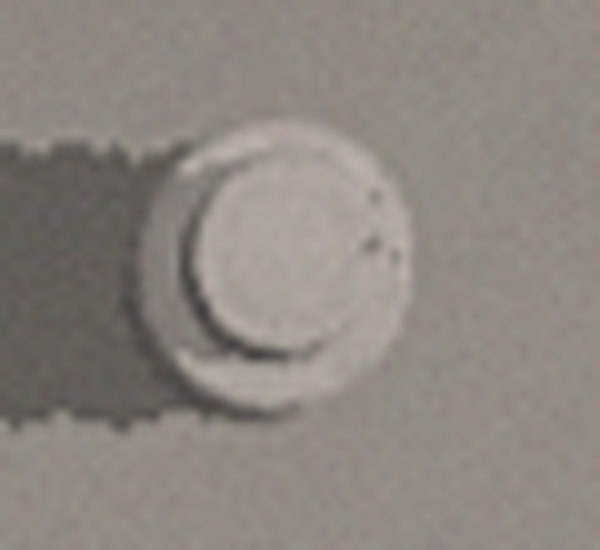

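```bash
cat >> h.py <<'E'
def rectify(p,im,c,z,half,s=4,yaw=0):
    "top-down view of plane z around c; image right = +x', up=+y' (rotated by yaw)"
    n=int(2*half*s); 
    cc,ss=np.cos(np.radians(yaw)),np.sin(np.radians(yaw))
    q=[(-half,half),(half,half),(half,-half),(-half,-half)]
    src=np.float32([proj(p,[c[0]+cc*a-ss*b,c[1]+ss*a+cc*b,z]) for a,b in q])
    M=cv2.getPerspectiveTransform(src,np.float32([(0,0),(n,0),(n,n),(0,n)]))
    return cv2.warpPerspective(im,M,(n,n),flags=cv2.INTER_CUBIC)
E
python3 - <<'E'
from h import *
import pickle
p=pickle.load(open("w1.pkl","rb"));im=np.load("w1.npy")
print("master",ray(p,255+29.5,55+25.2,43), "r",np.ptp([ray(p,255+19,80.2,43)[:2],ray(p,255+40,80.2,43)[:2]],axis=0))
print("nest",ray(p,180+350/6,148+350/6,18),"seal",ray(p,180+356/6,148+348.5/6,13))
# foot: left 42 right 665 top 30 bottom ~630
c=ray(p,180+350/6,148+350/6,18)[:2]
for u,v in((283,146),(591,449),(177,548)):
    X=ray(p,180+u/6,148+v/6,34);d=X[:2]-c;print("dot",X,np.hypot(*d),np.degrees(np.arctan2(d[1],d[0])))
print("c",c)
r=rectify(p,im,c,34,75,5);
for a in range(0,360,30):
    cv2.putText(r,str(a),(int(375+350*np.cos(np.radians(a)))-15,int(375-350*np.sin(np.radians(a)))),0,.5,(255,255,0),1)
cv2.circle(r,(375,375),180,(0,255,0),1)
save(0,"rpot.png",r,1)
E
```

```text
master [453.43158557 203.91884741  43.        ] r [15.10280532 15.29014601]
nest [519.98906592  67.35814208  18.        ] seal [521.57372621  67.17238114  13.        ]
dot [479.6076053   91.35074833  34.        ] 46.97134782450542 149.28337622711402
dot [564.99973316  90.8899446   34.        ] 50.79080522169127 27.60079410834293
dot [521.86531853  16.92064278  34.        ] 50.47238512561511 -87.86960472894138
c [519.98906592  67.35814208]
```

View pics/rpot.png

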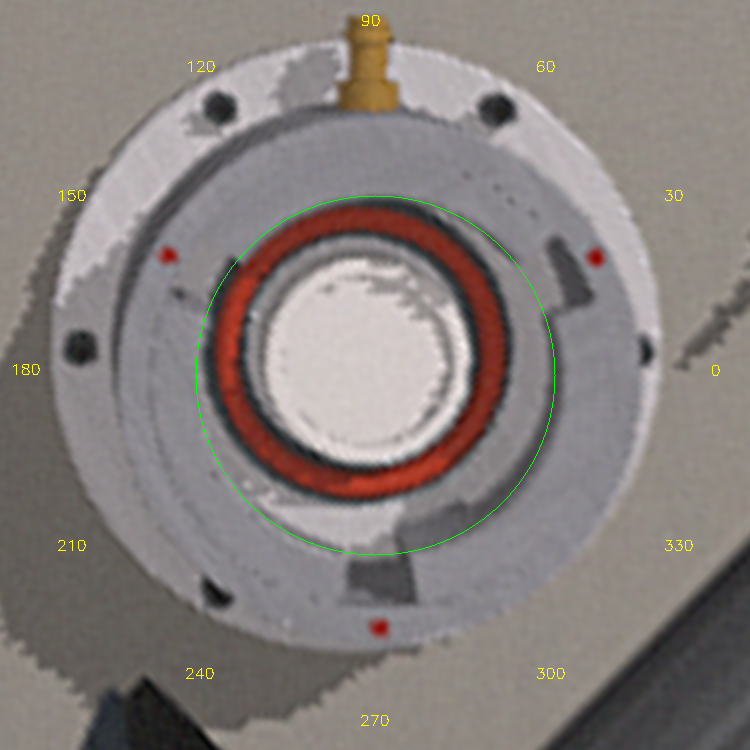

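The wrist view shows the pot centre at px (238,206). The red dots lie outside the slots at world angles of about 29.7, 149.7 and -90.3°, on a 50 mm radius, and the pot centre comes out at about (521.5,67). The master's stem top is at px (284.5,80), which gives (453.4,203.9).

Run:
```python
from h import *
s=env.state();e=s["ee_pos"];y=s["ee_rot"][2]
print(delta(e,y,[453.4,203.9,100],y),delta(e,y,[453.4,203.9,22],y))
```

```text
(array([0.1008, 0.0309, 0.1309]), np.float64(0.0)) (array([0.1008, 0.0309, 0.2089]), np.float64(0.0))
```

>>> {"op": "jog_arm", "data": {
  "deltas": [
    [[0.03,0.009,0.02,0,0.07],[0.06,0.018,0.05,0,0.06],[0.09,0.028,0.085,0,0.06],[0.1008,0.0309,0.115,0,0.06],[0.1008,0.0309,0.14,0,0.06],[0.1008,0.0309,0.16,0,0.06],[0.1008,0.0309,0.18,0,0.06],[0.1008,0.0309,0.195,0,0.06],[0.1008,0.0309,0.205,0,0.06],[0.1008,0.0309,0.2089,0,0.06],[0.1008,0.0309,0.2089,0,0.06]]
  ],
  "grip_force": 15
}}

```text
time_s: 3.98
ee_pos: [453.6, 203.5, 21.7]
ee_rot: [-179.9, -0.0, 135.6]
force: [0.1, -0.8, 0.3]
gripper_width: 59.8
```

Run:
```python
from h import *
s=env.state();print(s["time_s"],s["ee_pos"],s["force"])
p=K("wrist");im=save("wrist","w2.png")
```

```text
3.9833 [453.58617039 203.53061329  21.69846962] [ 0.13476457 -0.8221859   0.29662084]
```

View pics/w2.png

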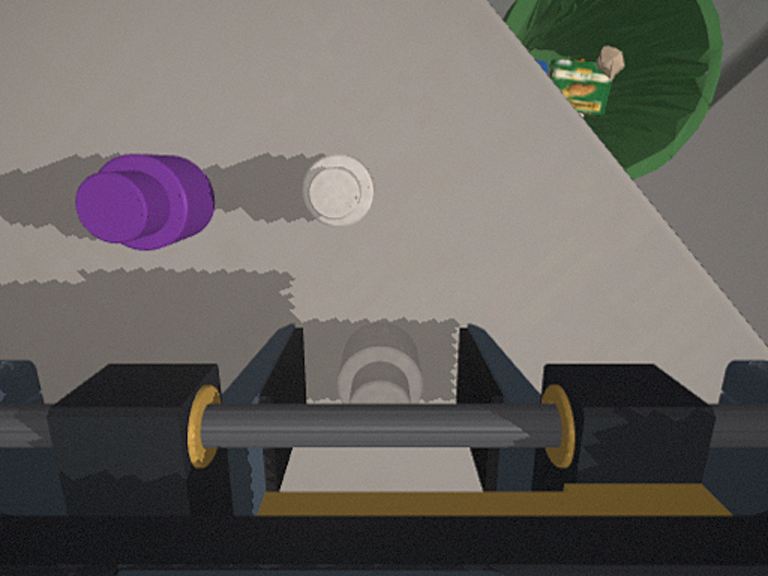

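>>> {"op": "jog_arm", "data": {
  "deltas": [
    [[0,0,0,0,0.028],[0,0,0,0,0.02],[0,0,0,0,0.02],[0,0,0,0,0.02],[0,0,-0.02,0,0.02],[0,0,-0.05,0,0.02],[0,0,-0.09,0,0.02],[0,0,-0.1,0,0.02],[0,0,-0.1,0,0.02]]
  ],
  "grip_force": 25
}}

```text
time_s: 4.78
ee_pos: [456.4, 203.8, 125.2]
ee_rot: [179.6, 0.2, 135.5]
force: [0.5, -0.1, -2.1]
gripper_width: 27.0
```

Run:
```python
from h import *
s=env.state();e=s["ee_pos"];y=s["ee_rot"][2];print(s)
p=K("wrist");im=save("wrist","w3.png")
im2=save("side","s3.png",None,6,(190,220,300,310))
print(p)
print(delta(e,y,[521.2,67,100],y),proj(p,[e[0],e[1],e[2]+21]))
```

```text
{'time_s': 4.7833, 'qpos': array([ 2.27366050e+01,  1.69322637e+01,  1.08558645e+02,  4.99404437e-03,
        5.40699363e+01, -2.27709225e+01]), 'qvel': array([ 6.02321642e-02,  3.03191121e+00,  4.38270643e+00,  3.70571802e-02,
       -1.93771413e+00, -1.89645689e-03]), 'effort': array([ 2.93183466e-02, -3.83531213e+01, -2.04170036e+01,  5.42367913e-02,
        3.58773367e-01, -1.61805219e-03]), 'ee_pos': array([456.40908854, 203.75609213, 125.17537788]), 'ee_rot': array([1.79593498e+02, 1.66223050e-01, 1.35504023e+02]), 'force': array([ 0.52286781, -0.06265791, -2.08436054]), 'torque': array([-0.0101087 ,  0.00218572,  0.00099105]), 'gripper_width': 27.028394827486974}
{'fx': 312.7449514723059, 'fy': 312.7449514723059, 'cx': 253.70786948377562, 'cy': 196.85460937442986, 'xyz': array([400.89604203, 256.68894075, 277.7900229 ]), 'orientation': array([163.98297789,  -0.32236861,  45.51798879])}
(array([-0.1421, -0.0521,  0.0252]), np.float64(0.0)) (np.float64(254.53514208599185), np.float64(276.0663551607265))
```

View pics/w3.png

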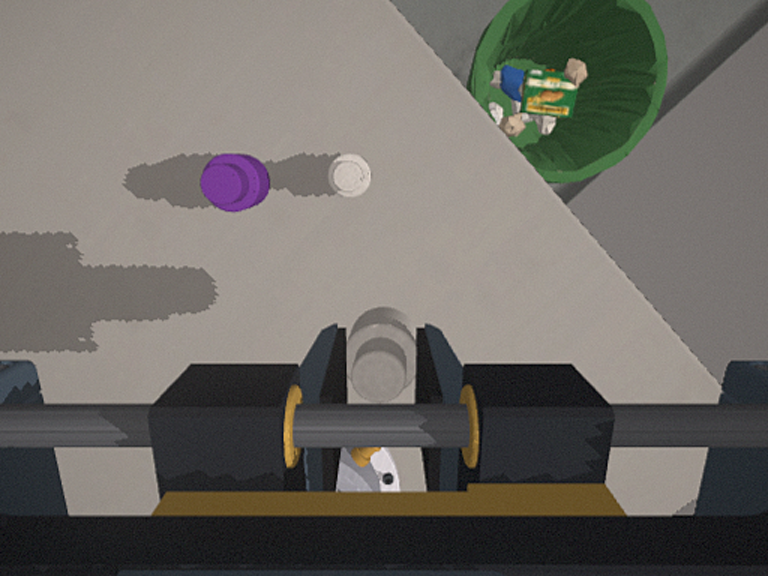

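View pics/s3.png

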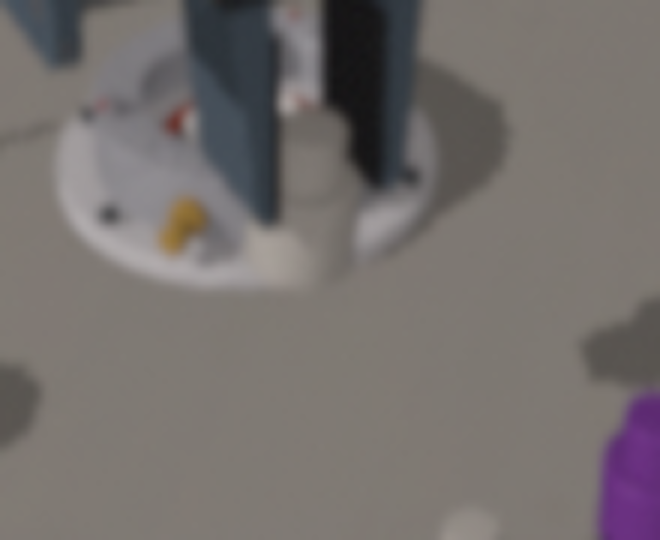

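```bash
cat >> h.py <<'E'
LOG=[(-.461,-.342,0,30),(.1008,.0309,.2089,0),(0,0,-.1,0)]
def cmd(log=None):
    import json,os
    L=LOG+(json.load(open("log.json")) if os.path.exists("log.json") else [])
    c=np.array([143.818,556.739,230.976]);yw=165.516
    for x,y,z,t in L:
        a=np.radians(yw);c=c+1000*(x*np.array([np.cos(a),np.sin(a),0])+y*np.array([np.sin(a),-np.cos(a),0])+z*np.array([0,0,-1.]));yw-=t
    return c,yw
def add(*r):
    import json,os
    L=json.load(open("log.json")) if os.path.exists("log.json") else []
    L.append(r);json.dump(L,open("log.json","w"))
E
python3 - <<'E'
from h import *
c,y=cmd();print(c,y);print(delta(c,y,[521.4,67,122],y))
E
```

```text
[454.36535064 202.98512523 122.076     ] 135.516
(array([-1.431e-01, -5.000e-02,  1.000e-04]), 0.0)
```

>>> {"op": "jog_arm", "data": {
  "deltas": [
    [[-0.03,-0.007,0,0,0.02],[-0.065,-0.015,0,0,0.02],[-0.1,-0.023,0,0,0.02],[-0.135,-0.031,0,0,0.02],[-0.17,-0.04,0,0,0.02],[-0.2,-0.046,0,0,0.02],[-0.22,-0.05,0,0,0.02],[-0.22,-0.05,0,0,0.02],[-0.22,-0.05,0,0,0.02]]
  ]
}}

```text
time_s: 5.63
ee_pos: [575.0, 12.3, 119.2]
ee_rot: [-179.8, -0.2, 135.4]
force: [0.1, 0.4, -3.3]
gripper_width: 26.9
```

Run:
```python
from h import *
add(-.22,-.05,0,0)
s=env.state();print(s["ee_pos"],s["ee_rot"],s["gripper_width"],cmd())
p=K("wrist");im=save("wrist","w4.png");np.save("w4.npy",im);import pickle;pickle.dump(p,open("w4.pkl","wb"))
r=rectify(p,im,[521.4,67],34,75,5);cv2.circle(r,(375,375),180,(0,255,0),1);save(0,"rpot4.png",r,1)
r=rectify(p,im,[521.4,67],18,30,12);cv2.circle(r,(360,360),210,(0,255,0),1);save(0,"rnest4.png",r,.8)
```

```text
[575.01541452  12.2535579  119.17113246] [-179.79284466   -0.24106066  135.38541277] 26.9011210665185 (array([576.28800112,  13.15660445, 122.076     ]), 135.516)
```

View pics/w4.png

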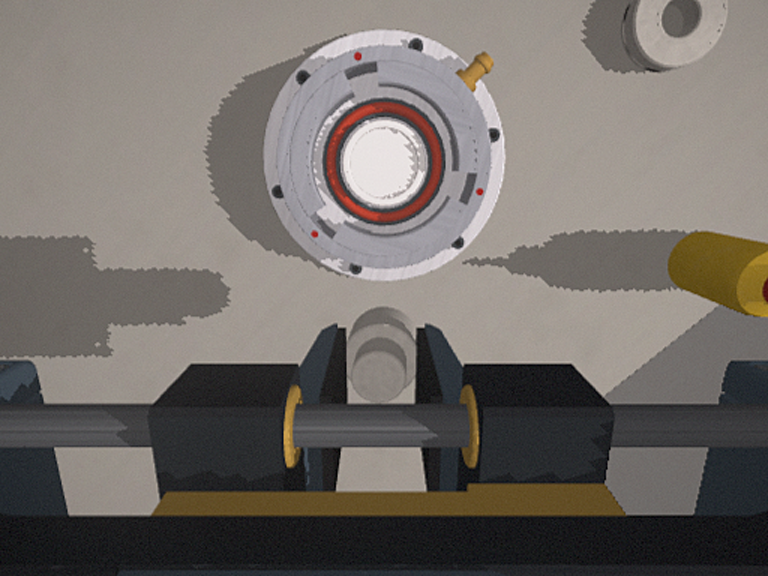

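View pics/rpot4.png

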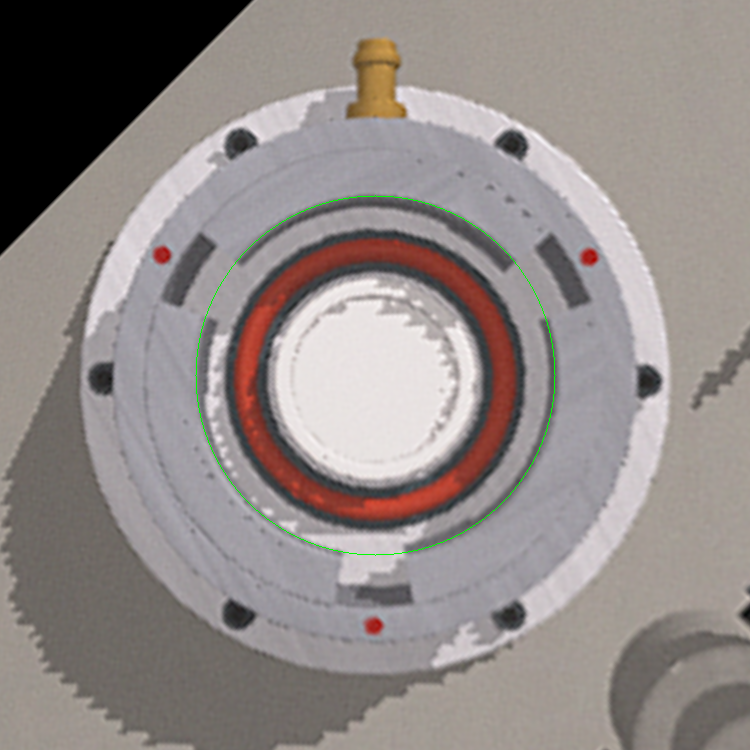

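View pics/rnest4.png

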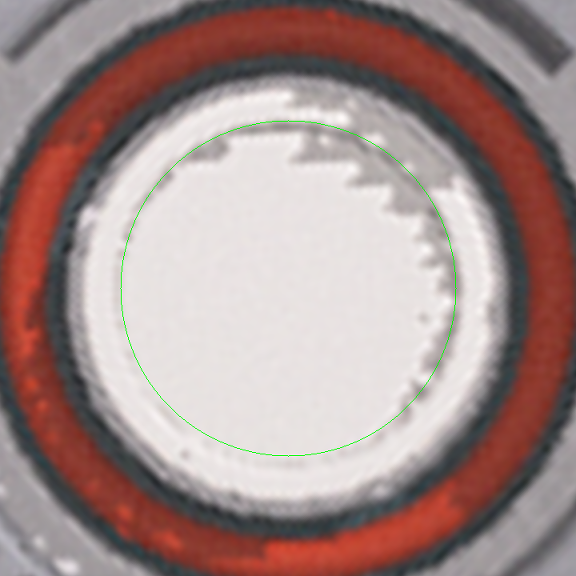

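Run:
```python
from h import *
s=env.state();e=s["ee_pos"]
b=K("side");im=env.grab_frame("side")
for z in (0,17,22,43):
    pass
uv=proj(b,e);print(uv,e)
x0,y0=int(uv[0])-50,int(uv[1])-40
save(0,"s4.png",im,7,(x0,y0,x0+100,y0+80))
for dz in (26,21,4,-17,-22,-40,-60): print(dz,(np.array(proj(b,e+[0,0,dz]))-[x0,y0])*7)
p=K("wrist")
for dz in (21,4,-17,-22,-40,-60): print(dz,np.array(proj(p,e+[0,0,dz]))*1.5)
save("wrist","w5.png",None,6,(190,190,320,290))
```

```text
(np.float64(214.5223730780086), np.float64(181.9770734387636)) [574.59674796  13.10783395 119.56313043]
26 [350.76590832 208.50769244]
21 [351.32854928 223.75404889]
4 [353.21747895 274.93996812]
-17 [355.5007942  336.81288565]
-22 [356.03648166 351.3288602 ]
-40 [357.94023174 402.9163806 ]
-60 [360.01119708 459.03507384]
21 [379.8640429  413.89919554]
4 [380.1409554  389.03873956]
-17 [380.41530895 364.40801872]
-22 [380.4720083  359.31770436]
-40 [380.65428614 342.95329224]
-60 [380.82406194 327.71127956]
```

View pics/s4.png

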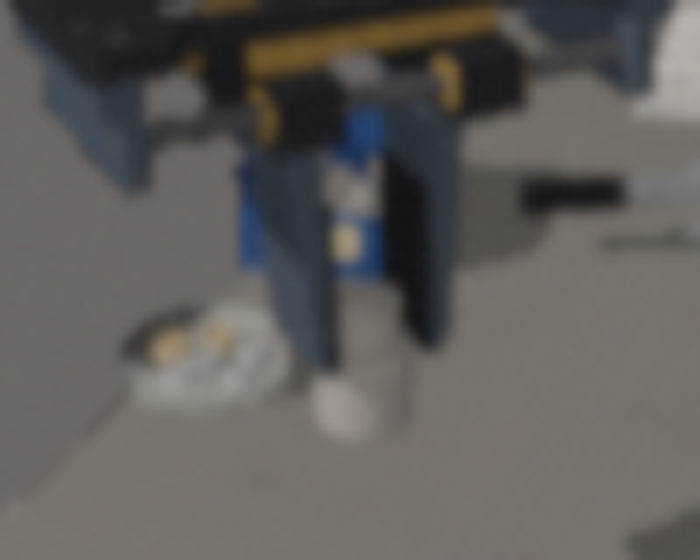

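View pics/w5.png

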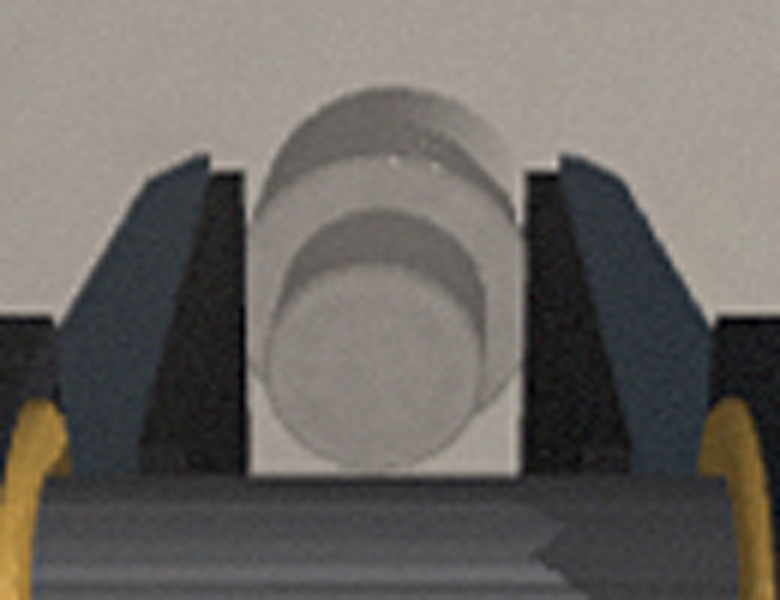

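Run:
```python
from h import *
s=env.state();e=s["ee_pos"];y=s["ee_rot"][2];print(s["time_s"],e,y,s["force"])
print(delta(e,y,[522.1,65.8,120],y),delta(e,y,[522.1,65.8,72],y))
```

```text
5.7833 [574.79674337  13.95574943 120.61212368] 135.55823324247072 [ 0.00755728  0.57151034 -2.45298242]
(array([0.0739, 0.0001, 0.0006]), np.float64(0.0)) (array([0.0739, 0.0001, 0.0486]), np.float64(0.0))
```

>>> {"op": "jog_arm", "data": {
  "deltas": [
    [[0.015,0,0,0,0.02],[0.035,0,0,0,0.02],[0.055,0,0,0,0.02],[0.068,0,0.01,0,0.02],[0.0745,0,0.02,0,0.02],[0.0745,0,0.03,0,0.02],[0.0745,0,0.04,0,0.02],[0.0745,0,0.045,0,0.02],[0.0745,0,0.0475,0,0.02],[0.0745,0,0.0475,0,0.02],[0.0745,0,0.0475,0,0.02],[0.0745,0,0.0475,0,0.02],[0.0745,0,0.0475,0,0.02]]
  ]
}}

```text
time_s: 6.87
ee_pos: [523.6, 65.2, 74.9]
ee_rot: [179.9, 0.0, 135.5]
force: [0.6, 0.6, -2.2]
gripper_width: 26.7
```

Run:
```python
from h import *
add(.0745,0,.0475,0)
s=env.state();e=s["ee_pos"];y=s["ee_rot"][2];print(s["time_s"],e,s["ee_rot"],s["force"],cmd(),s["gripper_width"])
print(delta(e,y,[522.1,65.8,72],y))
save("wrist","w6.png",None,5,(180,170,330,285))
s=env.state();print(s["ee_pos"])
b=K("side");im=env.grab_frame("side");e=s["ee_pos"]
uv=proj(b,e);x0,y0=int(uv[0])-50,int(uv[1])-40
save(0,"s6.png",im,7,(x0,y0,x0+100,y0+80))
```

```text
6.8667 [523.62760789  65.2095413   74.94775457] [1.79949883e+02 3.41087067e-02 1.35491511e+02] [ 0.63968797  0.58603805 -2.20155066] (array([523.13626279,  65.35950391,  74.576     ]), 135.516) 26.680328276974347
(array([ 0.0015, -0.0006,  0.0029]), np.float64(0.0))
[523.53425835  65.2420495   74.92171678]
```

View pics/w6.png

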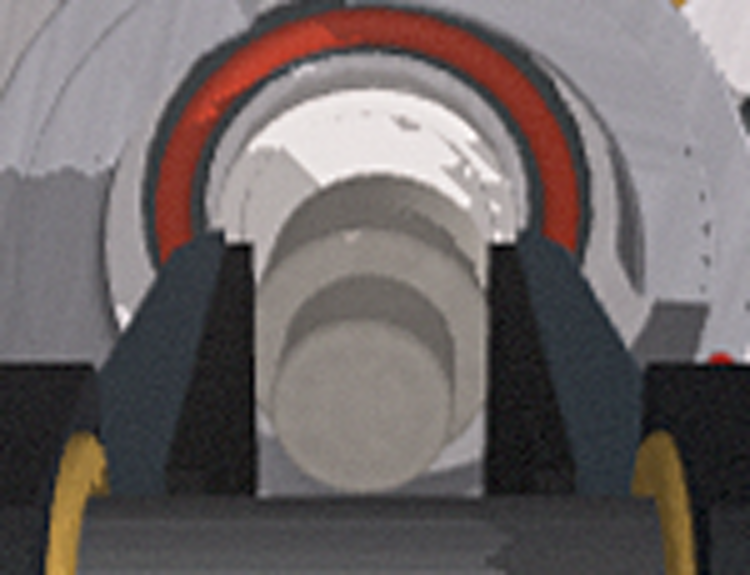

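View pics/s6.png

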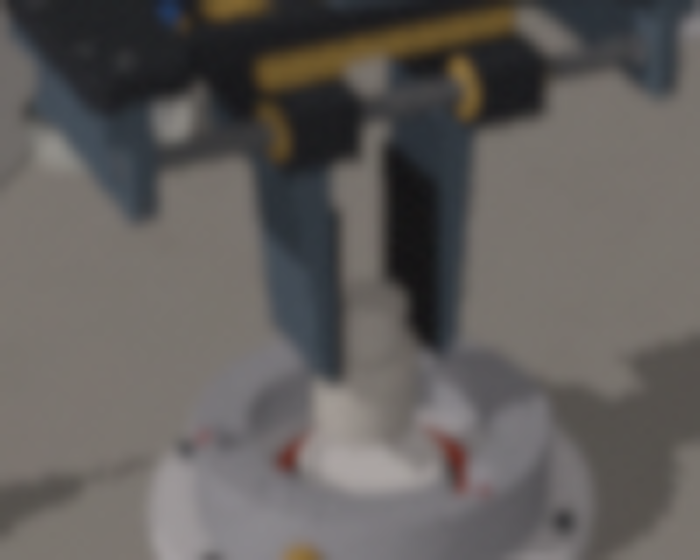

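>>> {"op": "jog_arm", "data": {
  "deltas": [
    [[0.001,0,0.002,0,0.02],[0.0014,0,0.004,0,0.02],[0.0014,0,0.006,0,0.02],[0.0014,0,0.007,0,0.02],[0.0014,0,0.007,0,0.02],[0.0014,0,0.007,0,0.02]]
  ]
}}

```text
time_s: 7.47
ee_pos: [522.1, 66.4, 67.4]
ee_rot: [-180.0, -0.0, 135.5]
force: [-1.1, -0.2, -2.4]
gripper_width: 26.5
```

>>> {"op": "jog_arm", "data": {
  "deltas": [
    [[0,0,0.001,0,0.02],[0,0,0.002,0,0.02],[0,0,0.002,0,0.02],[0,0,0.002,0,0.02]]
  ]
}}

```text
time_s: 7.8
ee_pos: [522.1, 66.3, 65.5]
ee_rot: [180.0, -0.0, 135.5]
force: [0.1, 0.6, -1.3]
gripper_width: 26.9
```

>>> {"op": "jog_arm", "data": {
  "deltas": [
    [[0,0,0.001,0,0.02],[0,0,0.002,0,0.02],[0,0,0.002,0,0.02],[0,0,0.002,0,0.02]]
  ]
}}

```text
time_s: 8.13
ee_pos: [522.1, 66.3, 63.5]
ee_rot: [-180.0, -0.0, 135.5]
force: [-0.1, -0.4, -2.7]
gripper_width: 26.7
```

>>> {"op": "jog_arm", "data": {
  "deltas": [
    [[0,0,0.001,0,0.02],[0,0,0.002,0,0.02],[0,0,0.002,0,0.02],[0,0,0.002,0,0.02]]
  ]
}}

```text
time_s: 8.47
ee_pos: [522.1, 66.3, 61.4]
ee_rot: [-180.0, -0.0, 135.5]
force: [-0.8, 0.1, -2.0]
gripper_width: 26.9
```

>>> {"op": "jog_arm", "data": {
  "deltas": [
    [[0,0,0.001,0,0.02],[0,0,0.002,0,0.02],[0,0,0.002,0,0.02],[0,0,0.002,0,0.02]]
  ]
}}

```text
time_s: 8.8
ee_pos: [522.8, 66.1, 60.6]
ee_rot: [179.9, 0.1, 135.5]
force: [-0.1, 0.3, 5.4]
gripper_width: 27.1
```

Run:
```python
from h import *
add(.0014,0,.007,0);[add(0,0,.002,0) for _ in range(4)]
s=env.state();print(s["ee_pos"],s["force"],cmd())
save("wrist","w7.png",None,5,(180,170,330,285))
b=K("side");im=env.grab_frame("side");e=s["ee_pos"]
uv=proj(b,e);x0,y0=int(uv[0])-50,int(uv[1])-30
save(0,"s7.png",im,7,(x0,y0,x0+100,y0+80))
```

```text
[522.79469366  66.11861093  60.55179761] [-0.14018617  0.2908296   5.42642865] (array([522.13743817,  66.34049799,  59.576     ]), 135.516)
```

View pics/w7.png

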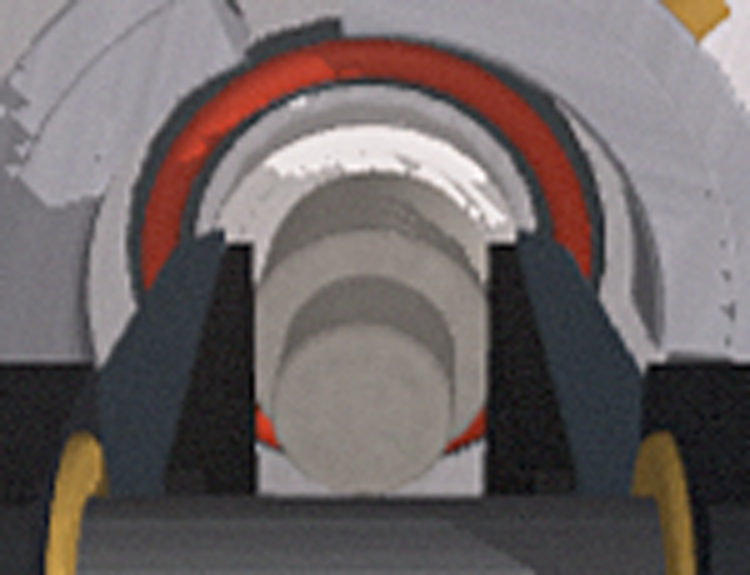

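View pics/s7.png

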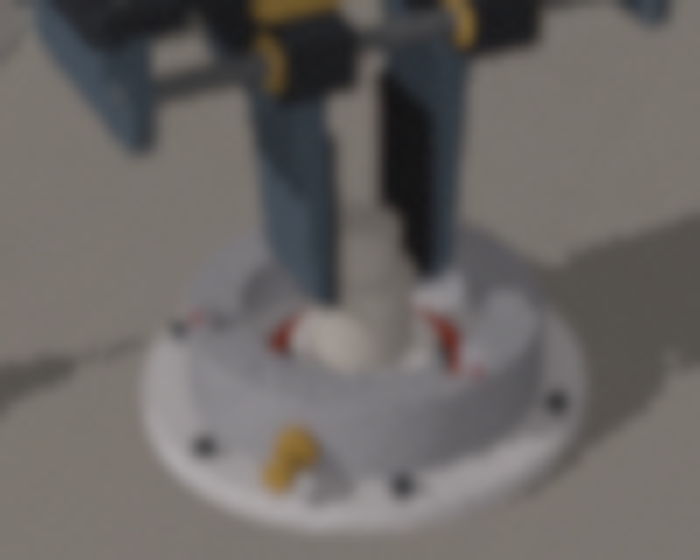

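```bash
cat > fit.py <<'E'
from h import *
import pickle
from scipy.optimize import least_squares
p1=pickle.load(open("w1.pkl","rb"))
def circ(p,c,n,r):
    n=np.array(n)/np.linalg.norm(n);a=np.cross(n,[0,0.3,1]) if abs(n[2])<.9 else np.cross(n,[1,0,0]);a/=np.linalg.norm(a);b=np.cross(n,a)
    t=np.linspace(0,2*np.pi,120)
    return np.array([proj(p,np.array(c)+r*(np.cos(q)*a+np.sin(q)*b)) for q in t])
def f(q):
    x,y,hs,rs=q
    s=circ(p1,[x,y,hs],[0,0,1],15);b=circ(p1,[x,y,0],[0,0,1],15);t=circ(p1,[x,y,43],[0,0,1],rs)
    return [b[:,1].max()-96.2,s[:,1].min()-66.8,t[:,1].min()-70,t[:,1].max()-90.5,t[:,0].mean()-284.5, t[:,0].max()-295]
r=least_squares(f,[453,204,27,10.5]);print(r.x,r.fun)
hs,rs=r.x[2:]
if __name__=="__main__":
    p=K("wrist");c,yw=cmd();e=env.state()["ee_pos"]
    a=np.radians(yw);X=np.array([np.cos(a),np.sin(a),0]);Y=np.array([np.sin(a),-np.cos(a),0])
    def g(q):
        ox,tl,B,oy=q
        n=np.cos(tl)*np.array([0,0,1])+np.sin(tl)*X
        base=e+ox*X+oy*Y+[0,0,B]
        b=circ(p,base,n,15);s=circ(p,base+n*hs,n,15);k=circ(p,base+n*hs,n,rs);t=circ(p,base+n*43,n,rs)
        return [b[:,1].min()-204,s[:,1].min()-215.6,k[:,1].min()-225,t[:,1].min()-234.4,t[:,1].max()-269,t[:,0].mean()-252.6]
    r=least_squares(g,[0,0,-43,0]);ox,tl,B,oy=r.x;print("ox %.1f tilt %.1f B %.1f oy %.1f"%(ox,np.degrees(tl),B,oy),r.fun)
    print("base",e+ox*X+oy*Y+[0,0,B])
    # nest circle: seat inner edge/rim outer tops
    for cx,cy in((521.4,66.5),):
        print([ (circ(p,[cx,cy,z],[0,0,1],rr)[:,1].min()-170)*5 for z,rr in((18,17.5),(20.5,17.5),(20.5,21.5))])
E
python3 fit.py
```

```text
[453.55493151 204.24783839  22.75325952  10.02563173] [ 6.75056677e-01  8.95283847e-13 -4.61916423e-01 -1.18041871e-01
  3.78599298e-01 -3.78531513e-01]
ox -1.6 tilt 1.7 B -47.5 oy -0.9 [ 1.09482869e+00 -2.73300274e-01 -1.83105682e+00  9.49792981e-01
  5.55421004e-02 -1.92852269e-07]
base [523.26265784  64.36040288  13.03772329]
[np.float64(148.85307561044613), np.float64(154.3609902824636), np.float64(124.41551056832978)]
```

Run:
```python
from fit import *
p=K("wrist");e=env.state()["ee_pos"];print(e,env.state()["time_s"])
im=env.grab_frame("wrist").copy()
s=5;i=cv2.resize(im[150:300,160:350],None,fx=4,fy=4,interpolation=cv2.INTER_CUBIC)
def dr(c,n,r,col):
    q=(circ(p,c,n,r)-[160,150])*4
    cv2.polylines(i,[q.astype(int)],True,col,1)
C=(521.4,66.5)
dr([*C,18],[0,0,1],17.5,(0,255,0));dr([*C,20.5],[0,0,1],21.5,(0,255,255));dr([*C,13],[0,0,1],28.5,(0,0,255));dr([*C,34],[0,0,1],36,(255,0,255))
save(0,"ov7.png",i,1)
```

```text
[453.55493151 204.24783839  22.75325952  10.02563173] [ 6.75056677e-01  8.95283847e-13 -4.61916423e-01 -1.18041871e-01
  3.78599298e-01 -3.78531513e-01]
[522.78636002  66.11796076  60.53355195] 8.9
```

View pics/ov7.png

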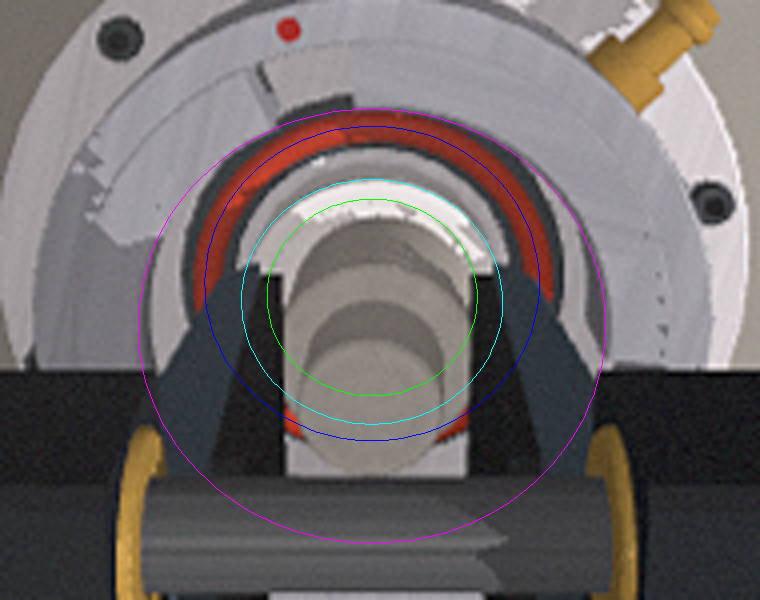

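The overlay agrees: the grey band is the nest's outer wall, and the white rim and seat match the predicted circles. The master's base edge sits about 2.5 mm inside the seat edge, so it is centred, with 5 N of contact at TCP z 60.5. I release it and retreat.

>>> {"op": "jog_arm", "data": {
  "deltas": [
    [[0,0,-0.0007,0,0.02],[0,0,-0.0007,0,0.02],[0,0,-0.0007,0,0.03],[0,0,-0.0007,0,0.036],[0,0,-0.0007,0,0.046],[0,0,-0.0007,0,0.046],[0,0,-0.0007,0,0.046],[0,0,-0.01,0,0.046],[0,0,-0.03,0,0.046],[0,0,-0.06,0,0.046],[-0.02,0,-0.09,0,0.046],[-0.05,0,-0.12,0,0.06],[-0.08,0,-0.14,0,0.06],[-0.09,0,-0.15,0,0.06],[-0.09,0,-0.15,0,0.06],[-0.09,0,-0.15,0,0.06]]
  ]
}}

```text
time_s: 10.28
ee_pos: [586.1, 3.2, 209.8]
ee_rot: [180.0, -0.0, 135.5]
force: [0.2, 0.8, -1.1]
gripper_width: 59.7
```

Run:
```python
from fit import *
add(-.09,0,-.15,0)
s=env.state();print(s["time_s"],s["ee_pos"],cmd(),s["force"])
p=K("wrist");im=env.grab_frame("wrist").copy()
C=(521.4,66.5)
u,v=map(int,proj(p,[*C,30]))
x0,y0=max(u-60,0),max(v-60,0)
i=cv2.resize(im[y0:y0+120,x0:x0+120],None,fx=6,fy=6,interpolation=cv2.INTER_CUBIC)
for z,r,col in((18,15,(0,255,0)),(18+43,10,(0,255,255)),(34,36,(255,0,255))):
    cv2.polylines(i,[((circ(p,[*C,z],[0,0,1],r)-[x0,y0])*6).astype(int)],True,col,1)
save(0,"w8.png",i,1)
save("side","s8.png",None,7,(170,200,280,285))
```

```text
[453.55493151 204.24783839  22.75325952  10.02563173] [ 6.75056677e-01  8.95283847e-13 -4.61916423e-01 -1.18041871e-01
  3.78599298e-01 -3.78531513e-01]
10.2833 [586.08190006   3.18604217 209.84428904] (array([586.34759187,   3.2765926 , 209.576     ]), 135.516) [ 0.17153278  0.78888422 -1.14891372]
```

View pics/w8.png

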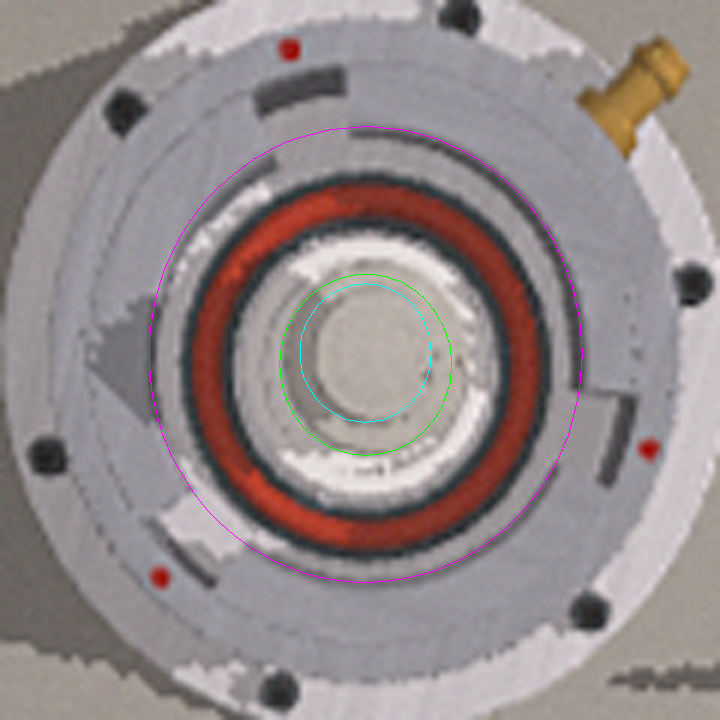

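View pics/s8.png

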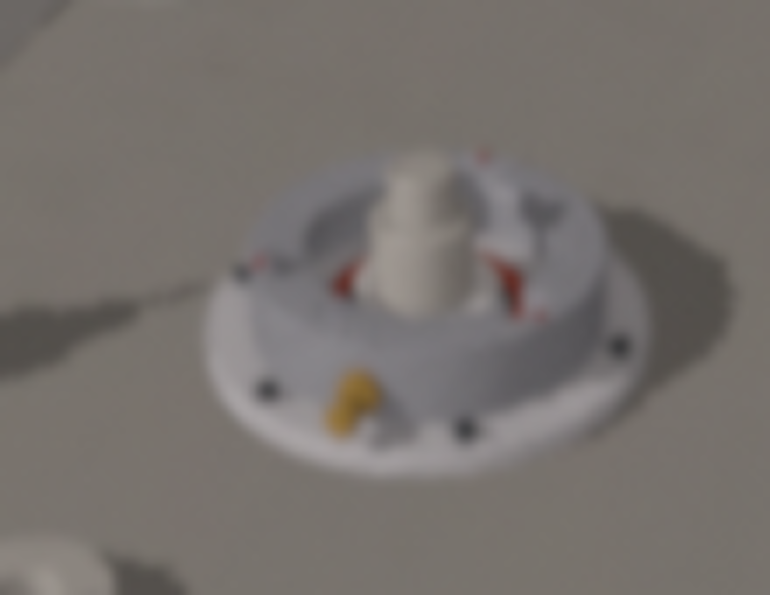

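Run:
```python
from h import *
b=K("side");L=ray(b,245.6,168.8,30);H=ray(b,276.8,149.8,88);print(L,H,np.degrees(np.arctan2(*(L-H)[[1,0]])),np.hypot(*(L-H)[:2]))
a=K("scene")
im=np.load("scene0.npy");save(0,"sc_lid.png",im,8,(270,155,350,215))
```

```text
[ 595.5974291  -269.09666342   30.        ] [ 512.20292537 -299.96301192   88.        ] 20.310747519793367 88.92342055090496
```

View pics/sc_lid.png

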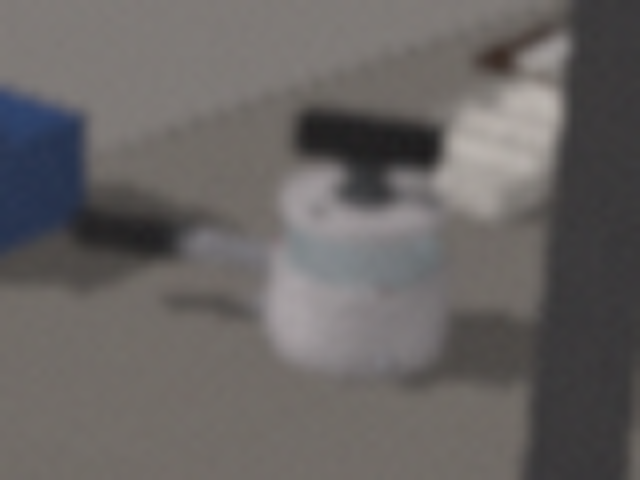

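Run:
```python
from h import *
from scipy.optimize import least_squares
s=env.state()
D=[((18.312,89.639),(np.hypot(143.818,556.739),230.976)),((13.1065,97.042),(np.hypot(505.446,109.046),230.726)),((16.932,108.559),(np.hypot(456.409,203.756),125.175)),(tuple(s["qpos"][1:3]),(np.hypot(*s["ee_pos"][:2]),s["ee_pos"][2]))]
def m(q,v):
    a,L1,L2,h=v;q2,q3=np.radians(q);return np.array([a+L1*np.sin(q2)+L2*np.sin(q2+q3),h+L1*np.cos(q2)+L2*np.cos(q2+q3)])
r=least_squares(lambda v:np.concatenate([m(q,v)-np.array(t) for q,t in D]),[0,400,400,100]);v=r.x
print(v,np.round(r.fun,2))
a,L1,L2,h=v
# solve lid grip pose r=594,z=83
for z in (80,160,240):
    t=least_squares(lambda q:m(q,v)-np.array([594,z]),[30,95]).x;q2=np.radians(t[0]);
    er,ez=a+L1*np.sin(q2),h+L1*np.cos(q2)
    f=(378-er)/(594-er)
    print(z,t,"elbow r,z-above-TCPlevel+L3",er,ez,"forearm at r378:",ez+f*(z-ez),"+L3")
```

```text
[  -4.71445129  589.48310544  412.4961315  -200.87047328] [-2.1   0.65 -0.86  0.44  3.   -1.6  -0.03  0.5 ]
80 [26.90239971 99.50362977] elbow r,z-above-TCPlevel+L3 262.01018373401826 324.8179331699451 forearm at r378: 239.28402310491805 +L3
160 [22.83303024 93.41358231] elbow r,z-above-TCPlevel+L3 224.03267792188274 342.42050076764036 forearm at r378: 266.50353643257864 +L3
240 [20.03754009 85.85135624] elbow r,z-above-TCPlevel+L3 197.26353747292944 352.93023424879476 forearm at r378: 301.4839645500828 +L3
```

Run:
```python
from h import *
c,y=cmd();print(delta(c,y,[508,-299,225],19))
b=K("side");print(ray(b,583/1.5,140/1.5,255),ray(b,590/1.5,20/1.5,450))
```

```text
(array([-0.1559, -0.2706, -0.0154]), 116.52)
[ 234.06007468 -369.64229966  255.        ] [271.68446032  24.96619215 450.        ]
```

>>> {"op": "jog_arm", "data": {
  "deltas": [
    [[-0.01,-0.017,-0.005,7,0.07],[-0.025,-0.043,-0.01,14,0.07],[-0.04,-0.069,-0.015,21,0.07],[-0.055,-0.095,-0.015,28,0.07],[-0.07,-0.121,-0.015,35,0.07],[-0.085,-0.147,-0.015,42,0.07],[-0.1,-0.173,-0.015,49,0.07],[-0.115,-0.2,-0.015,56,0.07],[-0.13,-0.225,-0.015,63,0.07],[-0.14,-0.243,-0.015,70,0.07],[-0.148,-0.257,-0.015,77,0.07],[-0.152,-0.264,-0.015,84,0.07],[-0.156,-0.27,-0.015,91,0.07],[-0.156,-0.27,-0.015,98,0.07],[-0.156,-0.27,-0.015,105,0.07],[-0.156,-0.27,-0.015,112,0.07],[-0.156,-0.27,-0.015,116.5,0.07],[-0.156,-0.27,-0.015,116.5,0.07],[-0.156,-0.27,-0.015,116.5,0.07]]
  ]
}}

```text
time_s: 11.97
ee_pos: [507.9, -297.4, 223.5]
ee_rot: [-179.9, 0.1, 19.2]
force: [0.5, 0.6, -0.2]
gripper_width: 69.7
```

Run:
```python
from h import *
add(-.156,-.27,-.015,116.5)
s=env.state();print(s["time_s"],s["ee_pos"],s["ee_rot"],cmd(),s["force"],s["qpos"])
p=K("wrist");im=save("wrist","w9.png");np.save("w9.npy",im);import pickle;pickle.dump(p,open("w9.pkl","wb"))
```

```text
11.9667 [ 507.89104275 -297.41479736  223.5199239 ] [-1.79879243e+02  7.95535028e-02  1.91964110e+01] (array([ 508.45347543, -298.66463781,  224.576     ]), 19.01599999999999) [ 0.53535353  0.61664996 -0.18957634] [-3.14804082e+01  1.98734945e+01  8.83990939e+01  1.57643196e-02
  7.18712405e+01  3.93183407e+01]
```

View pics/w9.png

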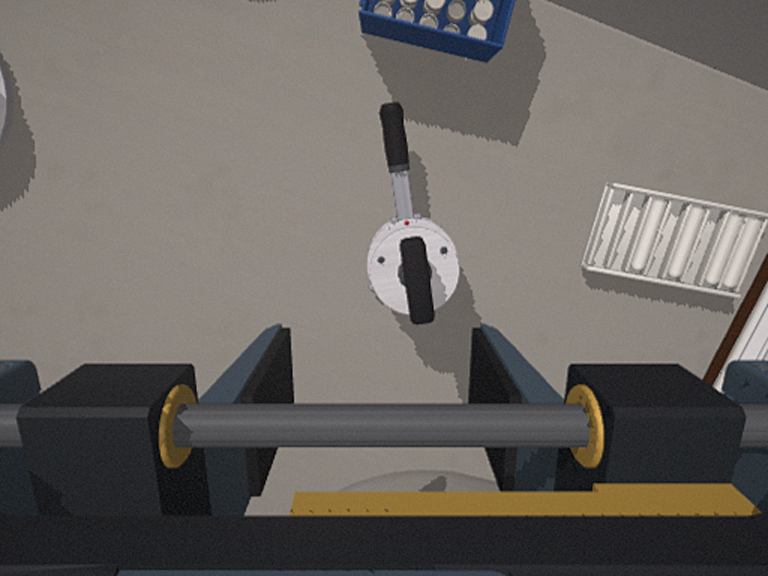

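Run:
```python
from h import *
import pickle
p=pickle.load(open("w9.pkl","rb"));im=np.load("w9.npy")
H=cv2.resize(im[150:222,260:300],None,fx=8,fy=8,interpolation=cv2.INTER_CUBIC)
i=cv2.resize(im[60:225,230:330],None,fx=4,fy=4,interpolation=cv2.INTER_CUBIC);save(0,"w9c.png",i,1)
# segment dark pixels
g=im.max(axis=2)
def seg(x0,y0,x1,y1,z):
    m=(g[y0:y1,x0:x1]<45);n,l,st,_=cv2.connectedComponentsWithStats(m.astype(np.uint8));k=1+st[1:,4].argmax();v,u=np.nonzero(l==k)
    P=np.array([ray(p,a+x0,b+y0,z)[:2] for a,b in zip(u,v)]);c=P.mean(0)
    rect=cv2.minAreaRect(P.astype(np.float32));w,V=np.linalg.eigh(np.cov((P-c).T));return c,rect,np.degrees(np.arctan2(V[1,1],V[0,1]))%180,len(u)
print("bar",seg(255,150,300,222,92));print("lever",seg(240,62,290,118,38))
a=ray(p,416.5/1.5,280/1.5,92);b=ray(p,394.5/1.5,137/1.5,38);print(a,b,np.degrees(np.arctan2(*(b-a)[[1,0]])),np.hypot(*(b-a)[:2]))
```

```text
bar (array([ 519.97424568, -318.64037247]), ((521.0047607421875, -318.0426940917969), (55.33770751953125, 16.34716033935547), 26.901609420776367), np.float64(27.61937851922619), 772)
lever (array([ 601.31606111, -275.43098538]), ((600.966064453125, -275.2728271484375), (39.738338470458984, 15.272729873657227), 27.238056182861328), np.float64(27.9094557276739), 511)
[ 521.39477292 -317.35336355   92.        ] [ 599.47427559 -276.40371958   38.        ] 27.67525199612136 88.16621846351393
```

View pics/w9c.png

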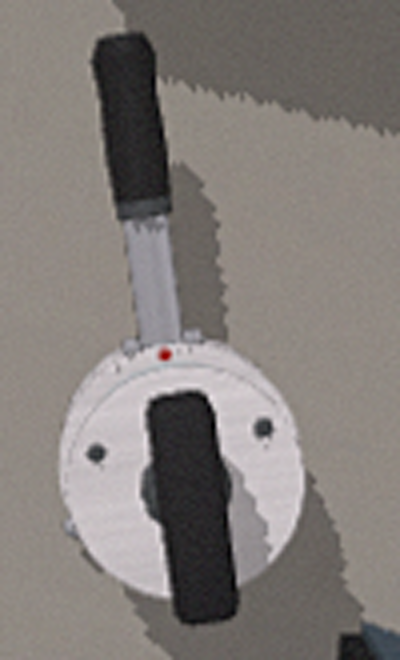

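Run:
```python
from h import *
c,y=cmd();print(env.state()["ee_pos"],env.state()["time_s"]);print(delta(c,y,[520.8,-318,135],27.2))
```

```text
[ 508.01328263 -297.66338496  223.73320483] 12.0167
(array([0.0054, 0.0223, 0.0896]), -8.18)
```

>>> {"op": "jog_arm", "data": {
  "deltas": [
    [[0.002,0.008,0.015,-2,0.06],[0.004,0.016,0.045,-5,0.05],[0.0054,0.0223,0.075,-8.2,0.046],[0.0054,0.0223,0.086,-8.2,0.046],[0.0054,0.0223,0.0896,-8.2,0.046],[0.0054,0.0223,0.0896,-8.2,0.046],[0.0054,0.0223,0.0896,-8.2,0.046],[0.0054,0.0223,0.0896,-8.2,0.046],[0.0054,0.0223,0.0896,-8.2,0.046]]
  ]
}}

```text
time_s: 12.77
ee_pos: [521.5, -318.2, 136.7]
ee_rot: [179.9, -0.1, 27.2]
force: [0.2, 0.6, -0.2]
gripper_width: 45.7
```

Run:
```python
from h import *
add(.0054,.0223,.0896,-8.2)
s=env.state();e=s["ee_pos"];print(s["time_s"],e,s["ee_rot"],cmd(),s["force"],s["gripper_width"])
p=K("wrist");im=save("wrist","w10.png");np.save("w10.npy",im);import pickle;pickle.dump(p,open("w10.pkl","wb"))
print(np.array([proj(p,[520.8+d*np.cos(.475),-318+d*np.sin(.475),92]) for d in(-28,0,28)])*1.5)
```

```text
12.7667 [ 521.5149125  -318.23944955  136.68472874] [ 1.79850108e+02 -9.45394004e-02  2.72185466e+01] (array([ 520.82484222, -317.98818003,  134.976     ]), 27.21599999999999) [ 0.17292164  0.58654968 -0.21763581] 45.7371292775713
[[376.89732614 397.65100315]
 [376.78080207 341.5529873 ]
 [376.65554543 281.25086491]]
```

View pics/w10.png

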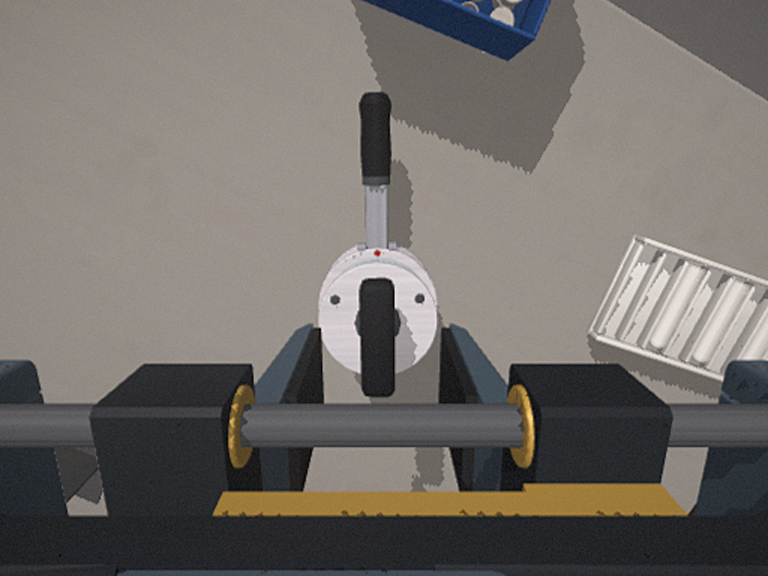

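>>> {"op": "jog_arm", "data": {
  "deltas": [
    [[0,0,0.01,0,0.046],[0,0,0.025,0,0.046],[0,0,0.038,0,0.046],[0,0,0.046,0,0.046],[0,0,0.051,0,0.046],[0,0,0.051,0,0.046],[0,0,0.051,0,0.03],[0,0,0.051,0,0.02],[0,0,0.051,0,0.01],[0,0,0.051,0,0.008],[0,0,0.051,0,0.008],[0,0,0.051,0,0.008],[0,0,0.051,0,0.008],[0,0,0.051,0,0.008]]
  ],
  "grip_force": 35
}}

```text
time_s: 13.98
ee_pos: [520.9, -317.8, 84.3]
ee_rot: [-180.0, -0.0, 27.2]
force: [-0.4, 0.6, 3.1]
gripper_width: 15.6
```

>>> {"op": "jog_arm", "data": {
  "deltas": [
    [[0,0,0,0,0.008],[0,0,0,0,0.008],[0,0,-0.002,0,0.008],[0,0,-0.005,0,0.008],[0,0,-0.008,0,0.008],[0,0,-0.008,0,0.008],[0,0,-0.008,0,0.008]]
  ]
}}

```text
time_s: 14.57
ee_pos: [520.8, -318.1, 91.8]
ee_rot: [-180.0, 0.0, 27.2]
force: [0.3, 1.0, -3.9]
gripper_width: 15.9
```

Run:
```python
from h import *
add(0,0,.051,0);add(0,0,-.008,0)
s=env.state();e=s["ee_pos"];print(s["time_s"],e,s["ee_rot"],cmd(),s["force"],s["torque"],s["gripper_width"])
save("wrist","w11.png");
```

```text
14.5667 [ 520.82034713 -318.07427665   91.78332948] [-1.79999072e+02  2.57824256e-03  2.72163424e+01] (array([ 520.82484222, -317.98818003,   91.976     ]), 27.21599999999999) [ 0.28521653  0.95776726 -3.91104153] [-0.07870391  0.140505    0.03589909] 15.947340974603105
```

View pics/w11.png

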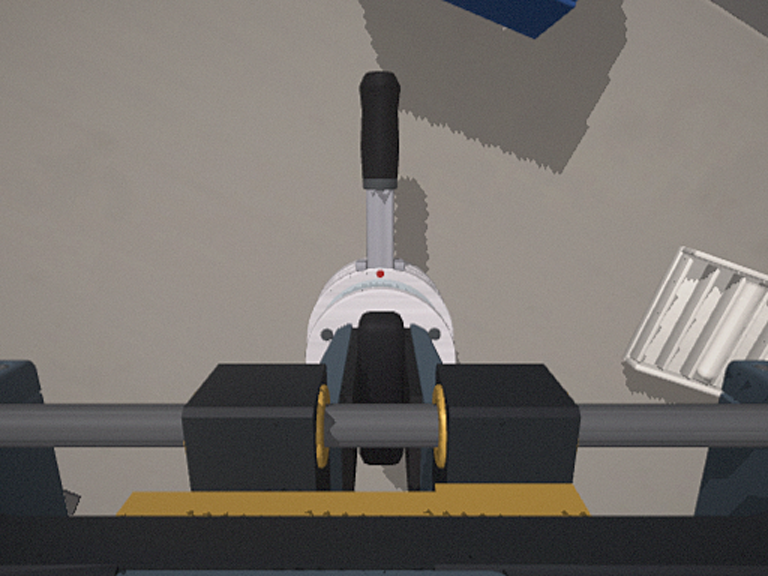

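Run:
```python
from h import *
c,y=cmd();print(delta(c,y,[521.4,66.5,180],29.75),delta(c,y,[521.4,66.5,160],29.75))
```

```text
(array([ 0.1764, -0.3417, -0.088 ]), -2.53) (array([ 0.1764, -0.3417, -0.068 ]), -2.53)
```

>>> {"op": "jog_arm", "data": {
  "deltas": [
    [[0,0,-0.01,0,0.008],[0,0,-0.03,0,0.008],[0,0,-0.055,0,0.008],[0,0,-0.075,0,0.008],[0.006,-0.012,-0.088,0,0.008],[0.018,-0.035,-0.088,0,0.008],[0.032,-0.062,-0.088,0,0.008],[0.047,-0.091,-0.088,0,0.008],[0.062,-0.12,-0.088,0,0.008],[0.077,-0.149,-0.088,-1,0.008],[0.092,-0.178,-0.088,-2,0.008],[0.107,-0.207,-0.088,-2.5,0.008],[0.122,-0.236,-0.088,-2.5,0.008],[0.136,-0.264,-0.088,-2.5,0.008],[0.15,-0.29,-0.088,-2.5,0.008],[0.161,-0.312,-0.088,-2.5,0.008],[0.169,-0.328,-0.088,-2.5,0.008],[0.174,-0.337,-0.088,-2.5,0.008],[0.1764,-0.3417,-0.088,-2.5,0.008],[0.1764,-0.3417,-0.088,-2.5,0.008]]
  ]
}}

```text
time_s: 16.28
ee_pos: [521.1, 67.3, 180.0]
ee_rot: [-180.0, 0.0, 29.8]
force: [0.4, -0.6, -3.5]
gripper_width: 15.3
```

>>> {"op": "jog_arm", "data": {
  "deltas": [
    [[0,0,0.01,0,0.008],[0,0,0.025,0,0.008],[0,0,0.03,0,0.008],[0,0,0.03,0,0.008],[0,0,0.03,0,0.008],[0,0,0.03,0,0.008]]
  ]
}}

```text
time_s: 16.78
ee_pos: [521.9, 66.1, 150.3]
ee_rot: [180.0, -0.0, 29.7]
force: [0.8, -0.0, -3.9]
gripper_width: 15.9
```

Run:
```python
from h import *
add(.1764,-.3417,-.088,-2.5);add(0,0,.03,0)
s=env.state();e=s["ee_pos"];print(s["time_s"],e,s["ee_rot"],cmd(),s["force"],s["torque"],s["gripper_width"])
save("wrist","w12.png");save("side","s12.png",None,6,(160,170,290,270));save("scene","sc12.png",None,6,(150,170,270,270))
```

```text
16.7833 [521.89676937  66.09964624 150.32600819] [ 1.79978951e+02 -4.83709902e-02  2.96692517e+01] (array([521.42014336,  66.55765029, 149.976     ]), 29.71599999999999) [ 0.80396991 -0.01353132 -3.92973991] [-0.09842401  0.11037575  0.00365902] 15.929959303034654
```

View pics/w12.png

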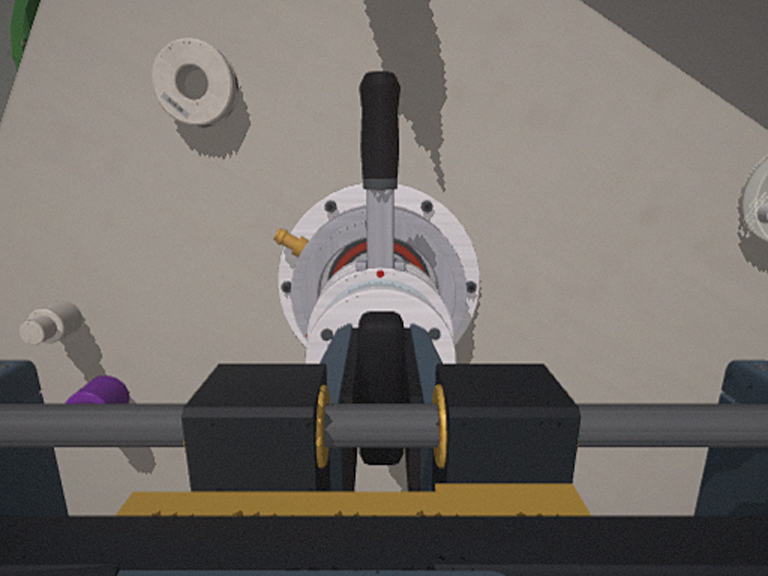

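View pics/s12.png

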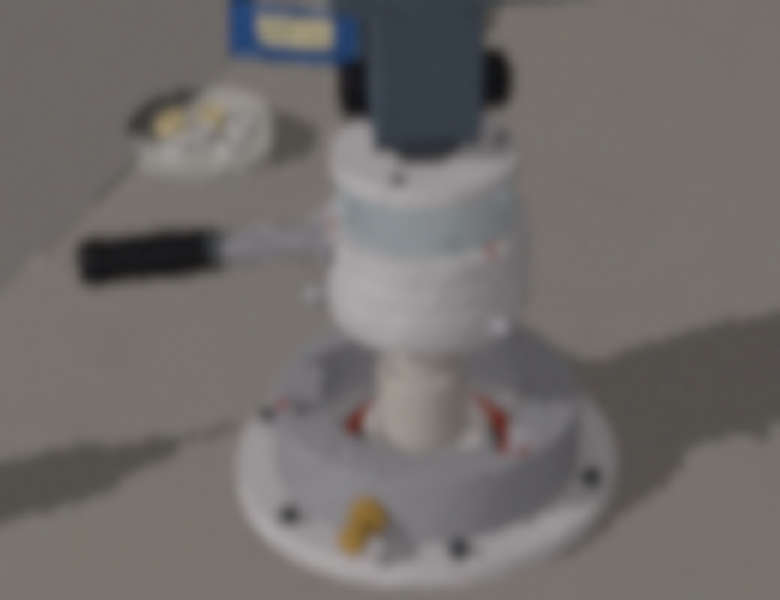

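View pics/sc12.png

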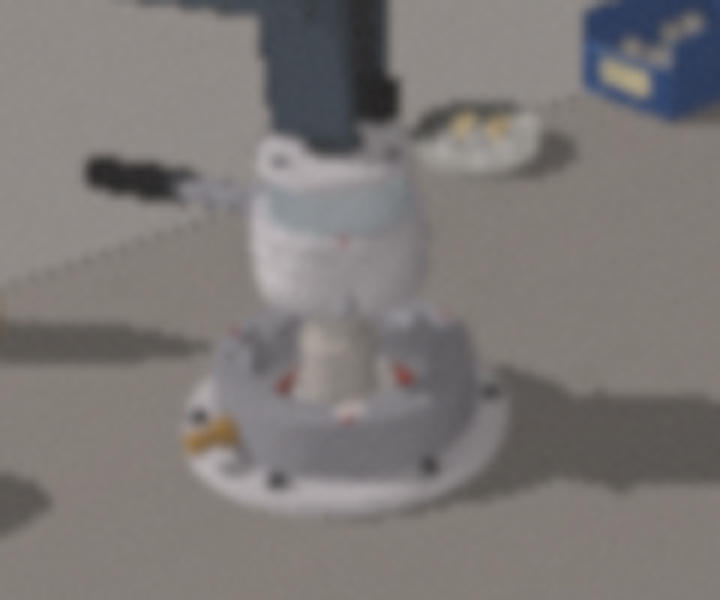

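>>> {"op": "jog_arm", "data": {
  "deltas": [
    [[0,0,0.01,0,0.008],[0,0,0.022,0,0.008],[0,0,0.03,0,0.008],[0,0,0.033,0,0.008],[0,0,0.033,0,0.008],[0,0,0.033,0,0.008],[0,0,0.033,0,0.008],[0,0,0.033,0,0.008]]
  ]
}}

```text
time_s: 17.6
ee_pos: [521.9, 66.7, 117.5]
ee_rot: [180.0, -0.1, 29.7]
force: [0.3, -0.5, -2.8]
gripper_width: 15.9
```

Run:
```python
from h import *
add(0,0,.033,0)
s=env.state();e=s["ee_pos"];print(s["time_s"],e,s["ee_rot"],cmd(),s["force"],s["torque"],s["gripper_width"])
save("wrist","w13.png",None,5,(180,110,330,230));save("side","s13.png",None,6,(160,170,290,270))
```

```text
17.6 [521.8818123   66.65529475 117.46533762] [ 1.79975472e+02 -7.02190848e-02  2.97204021e+01] (array([521.42014336,  66.55765029, 116.976     ]), 29.71599999999999) [ 0.28354259 -0.45388654 -2.80667402] [-0.07586121  0.15122833 -0.05078788] 15.942637826346164
```

View pics/w13.png

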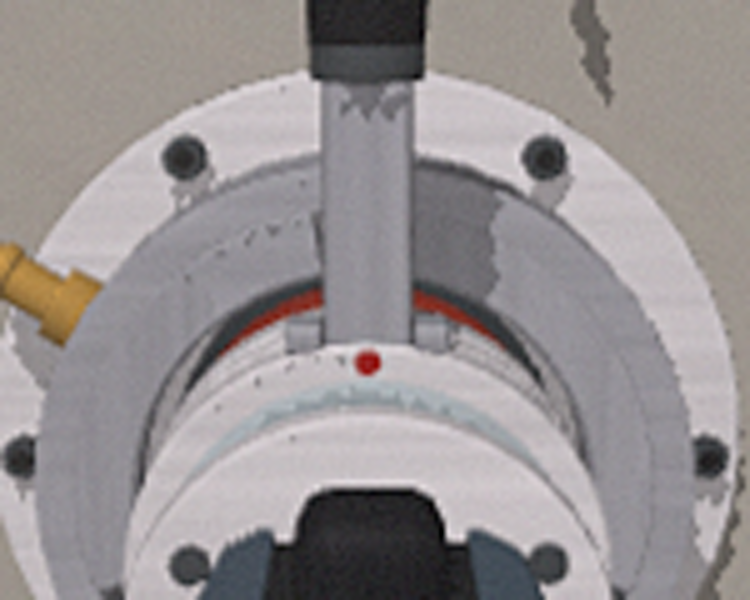

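View pics/s13.png

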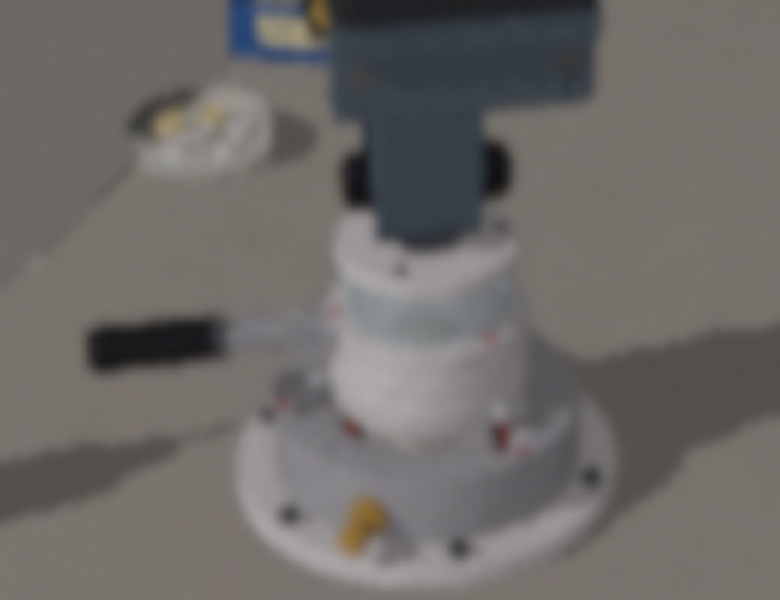

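>>> {"op": "jog_arm", "data": {
  "deltas": [
    [[0,0,0.002,0,0.008],[0,0,0.004,0,0.008],[0,0,0.005,0,0.008],[0,0,0.005,0,0.008]]
  ]
}}

```text
time_s: 18.03
ee_pos: [521.2, 66.5, 111.6]
ee_rot: [-180.0, 0.0, 29.7]
force: [0.1, 0.2, -4.1]
gripper_width: 15.8
```

>>> {"op": "jog_arm", "data": {
  "deltas": [
    [[0,0,0.001,0,0.008],[0,0,0.003,0,0.008],[0,0,0.004,0,0.008],[0,0,0.004,0,0.008]]
  ]
}}

```text
time_s: 18.37
ee_pos: [521.3, 66.6, 107.6]
ee_rot: [-180.0, 0.0, 29.7]
force: [0.7, 1.0, -4.4]
gripper_width: 15.8
```

>>> {"op": "jog_arm", "data": {
  "deltas": [
    [[0,0,0.001,0,0.008],[0,0,0.003,0,0.008],[0,0,0.004,0,0.008],[0,0,0.004,0,0.008]]
  ]
}}

```text
time_s: 18.7
ee_pos: [521.4, 66.6, 103.7]
ee_rot: [-180.0, 0.0, 29.7]
force: [-0.9, -0.5, -3.7]
gripper_width: 15.7
```

>>> {"op": "jog_arm", "data": {
  "deltas": [
    [[0,0,0.001,0,0.008],[0,0,0.003,0,0.008],[0,0,0.004,0,0.008],[0,0,0.004,0,0.008]]
  ]
}}

```text
time_s: 19.03
ee_pos: [521.4, 66.6, 99.7]
ee_rot: [-180.0, 0.0, 29.7]
force: [0.8, -0.1, -3.0]
gripper_width: 15.6
```

>>> {"op": "jog_arm", "data": {
  "deltas": [
    [[0,0,0.0005,0,0.008],[0,0,0.001,0,0.008],[0,0,0.001,0,0.008],[0,0,0.001,0,0.008]]
  ]
}}

```text
time_s: 19.37
ee_pos: [521.4, 66.5, 98.9]
ee_rot: [-180.0, -0.0, 29.7]
force: [-0.2, -0.2, -3.7]
gripper_width: 15.5
```

>>> {"op": "jog_arm", "data": {
  "deltas": [
    [[0,0,0.0005,0,0.008],[0,0,0.001,0,0.008],[0,0,0.001,0,0.008],[0,0,0.001,0,0.008]]
  ]
}}

```text
time_s: 19.7
ee_pos: [521.5, 66.6, 98.4]
ee_rot: [180.0, -0.0, 29.7]
force: [-1.4, 0.3, 1.9]
gripper_width: 16.2
```

Contact came at underside z ≈ 14.1, inside the seated range, so the pins are through the slots. I release the bar.

>>> {"op": "jog_arm", "data": {
  "deltas": [
    [[0,0,0,0,0.016],[0,0,0,0,0.025],[0,0,0,0,0.04],[0,0,0,0,0.046],[0,0,0,0,0.046],[0,0,0,0,0.046],[0,0,-0.01,0,0.046],[0,0,-0.03,0,0.046],[0,0,-0.06,0,0.046],[0,0,-0.08,0,0.046],[0,0,-0.08,0,0.046],[0,0,-0.08,0,0.046],[0,0,-0.08,0,0.046]]
  ]
}}

```text
time_s: 20.78
ee_pos: [520.9, 66.5, 177.6]
ee_rot: [-180.0, 0.0, 29.7]
force: [0.8, -0.9, -0.3]
gripper_width: 45.5
```

Run:
```python
from h import *
add(0,0,.005,0);[add(0,0,.004,0) for _ in range(3)];add(0,0,.001,0);add(0,0,.001,0);add(0,0,-.08,0)
s=env.state();e=s["ee_pos"];print(s["time_s"],e,s["ee_rot"],cmd(),s["force"],s["torque"],s["gripper_width"])
p=K("wrist");im=save("wrist","w14.png");np.save("w14.npy",im);save("side","s14.png",None,6,(160,180,290,280))
g=im.max(axis=2)
def seg(x0,y0,x1,y1,z):
    m=(g[y0:y1,x0:x1]<45);n,l,st,_=cv2.connectedComponentsWithStats(m.astype(np.uint8));k=1+st[1:,4].argmax();v,u=np.nonzero(l==k)
    P=np.array([ray(p,a+x0,b+y0,z)[:2] for a,b in zip(u,v)])
    return cv2.minAreaRect(P.astype(np.float32)),len(u)
U=14
uv=proj(p,[521.4+93*np.cos(.519),66.5+93*np.sin(.519),38+U]);print(uv)
x,y=map(int,uv);print(seg(x-25,max(y-45,0),x+25,y+45,38+U))
# lever axis
```

```text
20.7833 [520.85255427  66.47387816 177.58195206] [-1.79973964e+02  4.90473049e-02  2.97133819e+01] (array([521.42014336,  66.55765029, 177.976     ]), 29.71599999999999) [ 0.83269423 -0.88985543 -0.25446279] [-0.08438064  0.15939797  0.01934261] 45.4916797547487
(np.float64(252.79043180226617), np.float64(87.6024507889439))
(((598.9430541992188, 110.16696166992188), (43.39795684814453, 14.47018814086914), 30.14626121520996), 646)
```

View pics/w14.png

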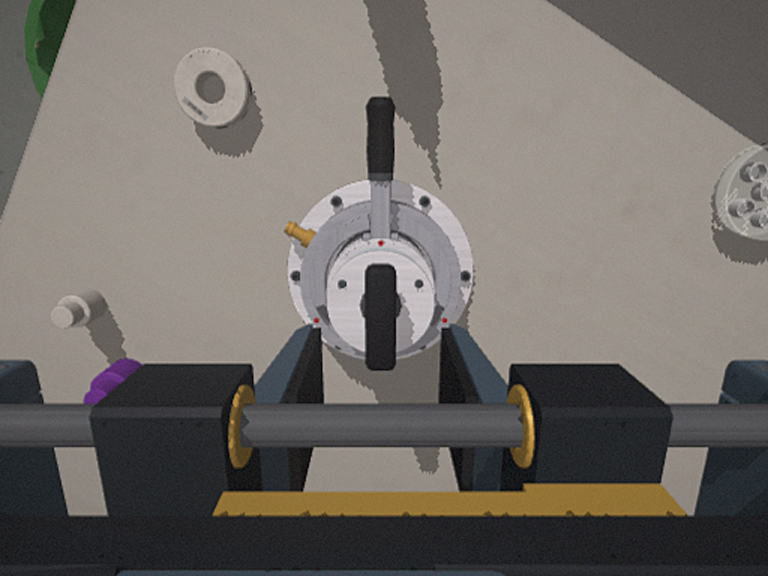

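View pics/s14.png

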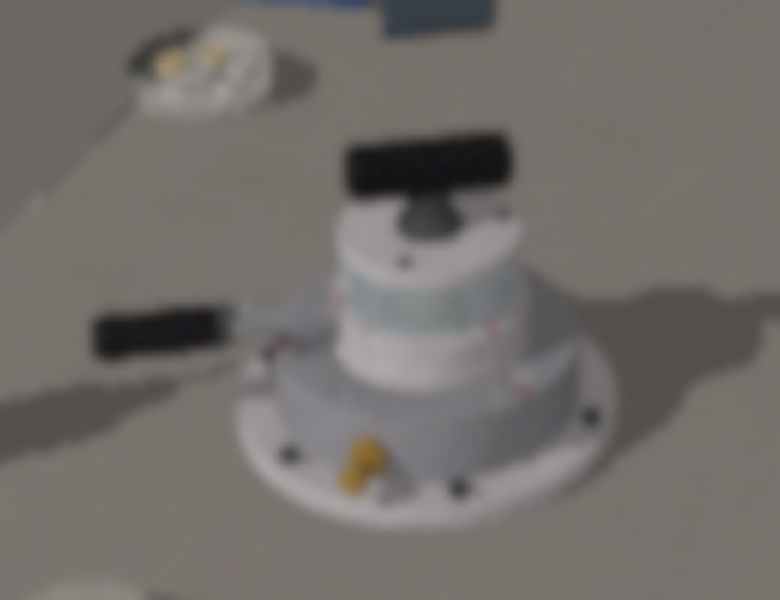

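>>> {"op": "jog_arm", "data": {
  "deltas": [
    [[0.02,0,0,0,0.034],[0.05,0,0,0,0.034],[0.08,0,0.005,0,0.034],[0.093,0,0.02,0,0.034],[0.093,0,0.045,0,0.034],[0.093,0,0.062,0,0.034],[0.093,0,0.065,0,0.034],[0.093,0,0.065,0,0.034],[0.093,0,0.065,0,0.034]]
  ],
  "grip_force": 60
}}

```text
time_s: 21.63
ee_pos: [602.3, 112.6, 113.1]
ee_rot: [-180.0, -0.0, 29.7]
force: [0.7, 0.5, 0.5]
gripper_width: 34.4
```

Run:
```python
from h import *
add(.093,0,.065,0)
s=env.state();e=s["ee_pos"];print(s["time_s"],e,s["ee_rot"],cmd(),s["force"],s["torque"],s["gripper_width"])
p=K("wrist");im=save("wrist","w15.png")
th=np.radians(29.8);print([np.array(proj(p,[521.4+r*np.cos(th),66.5+r*np.sin(th),52]))*1.5 for r in(72,93,114)])
```

```text
21.6333 [602.3443801  112.63822688 113.08313336] [-1.79992397e+02 -6.84697424e-04  2.97071833e+01] (array([602.19000375, 112.65786345, 112.976     ]), 29.71599999999999) [0.66069225 0.46469131 0.49408152] [-0.09415882  0.15757386 -0.01339298] 34.36968911422283
[array([378.11703256, 368.012006  ]), array([377.99647249, 328.12493243]), array([377.86963698, 286.16163916])]
```

View pics/w15.png

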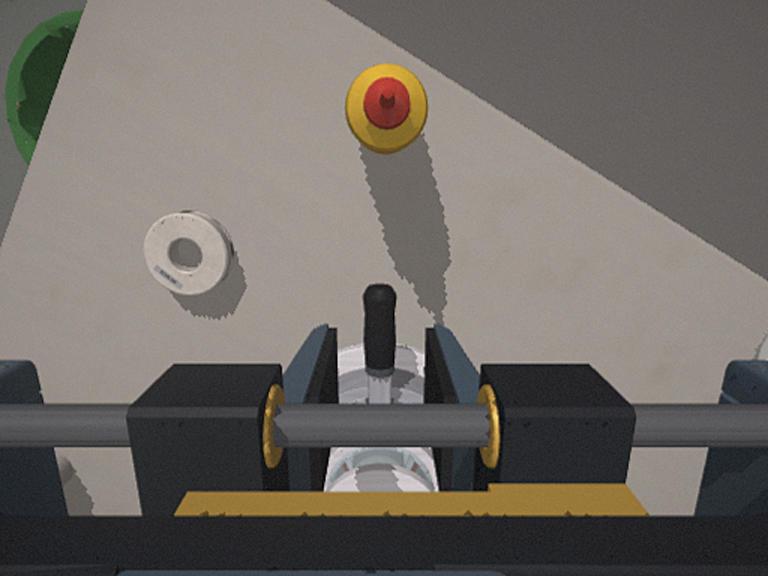

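>>> {"op": "jog_arm", "data": {
  "deltas": [
    [[0,0,0.012,0,0.034],[0,0,0.03,0,0.034],[0,0,0.046,0,0.034],[0,0,0.056,0,0.034],[0,0,0.059,0,0.034],[0,0,0.059,0,0.034],[0,0,0.059,0,0.034],[0,0,0.059,0,0.034]]
  ]
}}

```text
time_s: 22.35
ee_pos: [603.1, 112.8, 55.2]
ee_rot: [180.0, -0.1, 29.7]
force: [-0.1, 1.0, 0.1]
gripper_width: 34.1
```

```bash
cat > arc.py <<'E'
import sys
from h import *
def arc(phis,C=(521.4,66.5),r=93):
    c,y=cmd()
    for f in phis:
        a=np.radians(f);d,t=delta(c,y,[C[0]+r*np.cos(a),C[1]+r*np.sin(a),c[2]],f)
        print([float(round(d[0],4)),float(round(d[1],4)),0,round(float(t),1)],end=', ')
    print()
E
python3 - <<'E'
from h import *
add(0,0,.059,0)
s=env.state();e=s["ee_pos"];print(s["time_s"],e,s["ee_rot"],cmd(),s["force"],s["gripper_width"])
y=np.radians(29.7);Y=np.array([np.sin(y),-np.cos(y),0])
for k in range(3):
    env.grab_frame("wrist");print(env.state()["force"],env.state()["force"]@Y)
from arc import arc
arc([28,25,22,19,16,13,10,7,5])
E
```

```text
22.35 [603.06845388 112.79306217  55.17208487] [ 1.79957460e+02 -1.30487031e-01  2.97144156e+01] (array([602.19000375, 112.65786345,  53.976     ]), 29.71599999999999) [-0.12483543  1.03030399  0.13063049] 34.13993334633429
[ 0.43045845 -0.36002703  0.05144204] 0.5260051976305283
[ 0.16816571 -0.70503401 -0.6906794 ] 0.695733921169377
[-0.4781779  -0.56636245 -0.66763581] 0.25504288692164784
[-0.0001, 0.0028, 0, 1.7], [-0.0004, 0.0077, 0, 4.7], [-0.0009, 0.0125, 0, 7.7], [-0.0017, 0.0173, 0, 10.7], [-0.0027, 0.0221, 0, 13.7], [-0.004, 0.0268, 0, 16.7], [-0.0055, 0.0314, 0, 19.7], [-0.0073, 0.036, 0, 22.7], [-0.0086, 0.0389, 0, 24.7],
```

>>> {"op": "jog_arm", "data": {
  "deltas": [
    [[-0.0001,0.0028,0,1.7,0.034],[-0.0002,0.0055,0,3.2,0.034],[-0.0004,0.0077,0,4.7,0.034],[-0.0006,0.0101,0,6.2,0.034],[-0.0009,0.0125,0,7.7,0.034],[-0.0013,0.0149,0,9.2,0.034],[-0.0017,0.0173,0,10.7,0.034],[-0.0022,0.0197,0,12.2,0.034],[-0.0027,0.0221,0,13.7,0.034],[-0.004,0.0268,0,16.7,0.034],[-0.0055,0.0314,0,19.7,0.034],[-0.0073,0.036,0,22.7,0.034],[-0.0086,0.0389,0,24.7,0.034],[-0.0086,0.0389,0,24.7,0.034],[-0.0086,0.0389,0,24.7,0.034]]
  ]
}}

```text
time_s: 23.75
ee_pos: [613.9, 74.3, 53.9]
ee_rot: [180.0, 0.0, 5.0]
force: [0.5, 0.3, 0.9]
gripper_width: 34.0
```

```bash
cat >> arc.py <<'E'
def look(f=None,C=(521.4,66.5)):
    c,y=cmd();s=env.state();e=s["ee_pos"];a=np.radians(s["ee_rot"][2]);Y=np.array([np.sin(a),-np.cos(a),0]);F=[s["force"]]
    for k in range(3):
        if k==0 and f: save("wrist",f)
        else: env.grab_frame("wrist")
        F.append(env.state()["force"])
    e=env.state()["ee_pos"]
    F=np.array(F);print("t",env.state()["time_s"],"e",np.round(e,1),"cmd",np.round(c,1),"yaw",round(y,2),"push",np.round(-F@Y,1),"mean",round(float(-(F@Y).mean()),2),"F",np.round(F.mean(0),1))
    d=e[:2]-C;print("phi",np.degrees(np.arctan2(d[1],d[0])),"r",np.hypot(*d))
E
python3 - <<'E'
from arc import *
add(-.0086,.0389,0,24.7)
look("w16.png");arc([3,1,-1,-3,-5,-7,-9])
E
```

```text
t 23.9 e [613.9  74.7  53.8] cmd [614.   74.6  54. ] yaw 5.02 push [ 0.3 -0.1 -0.   0.2] mean 0.09 F [0.1 0.1 0.6]
phi 5.052220073429356 r 92.82571997963598
[-0.0, 0.0033, 0, 2.0], [-0.0002, 0.0065, 0, 4.0], [-0.0005, 0.0097, 0, 6.0], [-0.0009, 0.013, 0, 8.0], [-0.0014, 0.0162, 0, 10.0], [-0.002, 0.0193, 0, 12.0], [-0.0027, 0.0225, 0, 14.0],
```

View pics/w16.png

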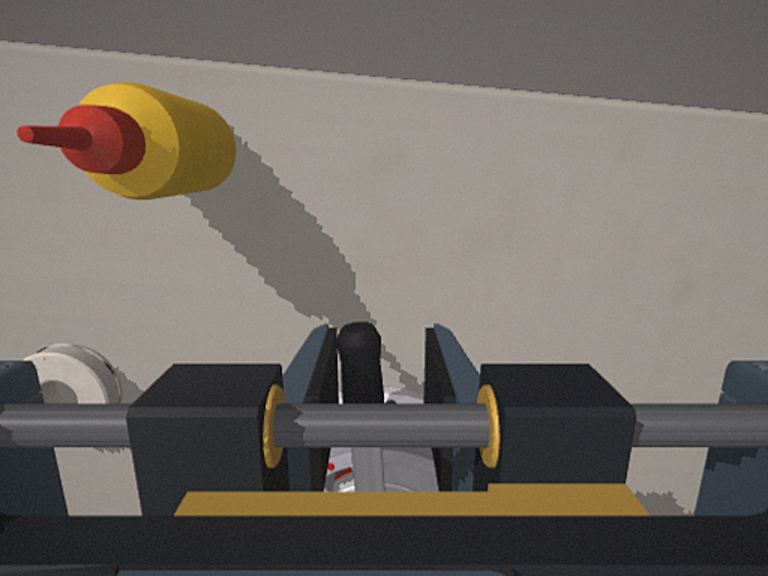

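>>> {"op": "jog_arm", "data": {
  "deltas": [
    [[0,0.0016,0,1,0.034],[0,0.0033,0,2,0.034],[-0.0001,0.0049,0,3,0.034],[-0.0002,0.0065,0,4,0.034],[-0.0003,0.0081,0,5,0.034],[-0.0005,0.0097,0,6,0.034],[-0.0007,0.0114,0,7,0.034],[-0.0009,0.013,0,8,0.034],[-0.0012,0.0146,0,9,0.034],[-0.0014,0.0162,0,10,0.034]]
  ]
}}

```text
time_s: 24.73
ee_pos: [614.2, 58.6, 53.9]
ee_rot: [-180.0, -0.0, -5.1]
force: [1.9, 2.7, -1.5]
gripper_width: 33.8
```

Run:
```python
from arc import *
add(-.0014,.0162,0,10)
look();arc([-6,-7,-8,-9,-10,-11,-12])
```

```text
t 24.8833 e [614.1  58.2  53.9] cmd [614.   58.4  54. ] yaw -4.98 push [2.8 2.  2.1 1.9] mean 2.19 F [ 1.4  2.1 -1.1]
phi -5.096060290232604 r 93.0770216090589
[0.0, 0.0016, 0, 1.0], [-0.0, 0.0032, 0, 2.0], [-0.0001, 0.0048, 0, 3.0], [-0.0002, 0.0064, 0, 4.0], [-0.0003, 0.0081, 0, 5.0], [-0.0005, 0.0097, 0, 6.0], [-0.0007, 0.0113, 0, 7.0],
```

>>> {"op": "jog_arm", "data": {
  "deltas": [
    [[0,0.0008,0,0.5,0.034],[0,0.0016,0,1,0.034],[0,0.0024,0,1.5,0.034],[0,0.0032,0,2,0.034],[0,0.0032,0,2,0.034]]
  ]
}}

```text
time_s: 25.3
ee_pos: [613.8, 55.4, 53.9]
ee_rot: [-180.0, -0.0, -7.0]
force: [1.4, 3.9, -1.7]
gripper_width: 34.2
```

Run:
```python
from arc import *
add(0,.0032,0,2)
look()
```

```text
t 25.45 e [613.8  55.4  53.9] cmd [613.7  55.2  54. ] yaw -6.98 push [4.1 5.5 4.6 5.2] mean 4.83 F [ 2.1  4.6 -1.9]
phi -6.876586685424185 r 93.08567713204252
```

>>> {"op": "jog_arm", "data": {
  "deltas": [
    [[0,0.0008,0,0.5,0.034],[0,0.0016,0,1,0.034],[0,0.0016,0,1,0.034]]
  ]
}}

```text
time_s: 25.7
ee_pos: [613.6, 53.9, 53.8]
ee_rot: [-180.0, -0.0, -8.0]
force: [2.3, 4.5, -3.6]
gripper_width: 34.0
```

Run:
```python
from arc import *
add(0,.0016,0,1)
look("w17.png")
```

```text
t 25.85 e [613.6  53.9  53.8] cmd [613.6  53.6  54. ] yaw -7.98 push [4.8 4.8 4.6 5.4] mean 4.91 F [ 2.   4.7 -2.6]
phi -7.786019882943903 r 93.09458305998717
```

>>> {"op": "jog_arm", "data": {
  "deltas": [
    [[0,0.0008,0,0.5,0.034],[0,0.0016,0,1,0.034],[0,0.0016,0,1,0.034]]
  ]
}}

```text
time_s: 26.1
ee_pos: [613.4, 52.4, 53.8]
ee_rot: [-180.0, -0.0, -9.0]
force: [2.6, 3.8, -2.9]
gripper_width: 33.9
```

Run:
```python
from arc import *
add(0,.0016,0,1)
look()
```

```text
t 26.25 e [613.4  52.4  53.8] cmd [613.3  52.   54. ] yaw -8.98 push [4.2 6.7 5.2 5. ] mean 5.3 F [ 2.4  5.  -2.4]
phi -8.732870431235076 r 93.10550756506515
```

>>> {"op": "jog_arm", "data": {
  "deltas": [
    [[0,0.0008,0,0.5,0.034],[0,0.0016,0,1,0.034],[0,0.0016,0,1,0.034]]
  ]
}}

```text
time_s: 26.5
ee_pos: [613.2, 51.0, 53.8]
ee_rot: [-179.9, -0.0, -10.0]
force: [2.3, 5.2, -2.6]
gripper_width: 33.5
```

Run:
```python
from arc import *
add(0,.0016,0,1)
look("w18.png")
s=env.state();save("side","s18.png",None,6,(160,180,290,280))
```

```text
t 26.65 e [613.2  50.9  53.8] cmd [613.1  50.4  54. ] yaw -9.98 push [5.5 6.4 5.8 6.6] mean 6.08 F [ 1.8  5.9 -2.5]
phi -9.64799853198147 r 93.08738556305251
```

View pics/w18.png

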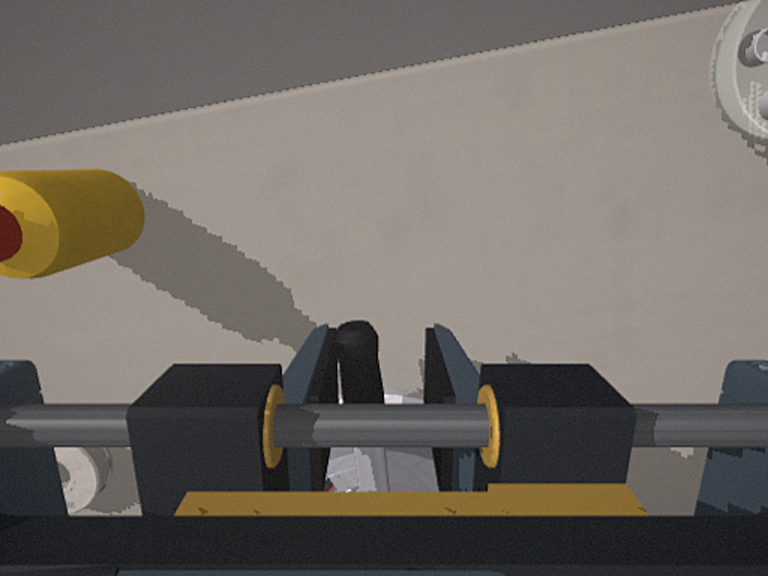

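View pics/s18.png

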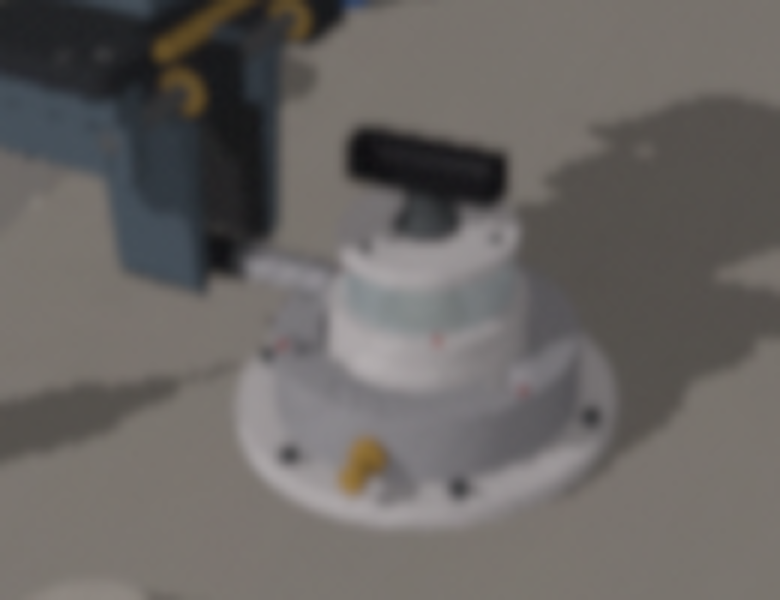

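>>> {"op": "jog_arm", "data": {
  "deltas": [
    [[0,0.0008,0,0.5,0.034],[0,0.0013,0,0.8,0.034],[0,0.0013,0,0.8,0.034]]
  ]
}}

```text
time_s: 26.95
ee_pos: [613.0, 49.8, 53.8]
ee_rot: [-179.9, -0.0, -10.8]
force: [2.6, 6.3, -2.5]
gripper_width: 34.1
```

Run:
```python
from arc import *
add(0,.0013,0,.8)
look();look()
```

```text
t 27.1 e [613.   49.8  53.8] cmd [612.9  49.1  54. ] yaw -10.78 push [6.6 6.6 7.1 5.9] mean 6.54 F [ 2.6  6.2 -2.9]
phi -10.332491642383154 r 93.08147988567725
t 27.25 e [613.   49.8  53.8] cmd [612.9  49.1  54. ] yaw -10.78 push [5.9 6.4 7.5 6. ] mean 6.45 F [ 2.2  6.1 -3.1]
phi -10.334373778597673 r 93.09345302007442
```

>>> {"op": "jog_arm", "data": {
  "deltas": [
    [[0,0.0004,0,0.2,0.034],[0,0.0008,0,0.5,0.034],[0,0.0008,0,0.5,0.034]]
  ]
}}

```text
time_s: 27.5
ee_pos: [612.8, 49.2, 53.8]
ee_rot: [-179.9, 0.0, -11.3]
force: [1.7, 7.0, -2.7]
gripper_width: 33.7
```

Run:
```python
from arc import *
add(0,.0008,0,.5)
look();look();look("w19.png")
```

```text
t 27.65 e [612.8  49.2  53.8] cmd [612.7  48.3  54. ] yaw -11.28 push [7.2 8.2 7.3 7. ] mean 7.41 F [ 2.2  7.1 -2.7]
phi -10.728845125110505 r 93.05050047259341
t 27.8 e [612.8  49.2  53.8] cmd [612.7  48.3  54. ] yaw -11.28 push [7.  7.  7.1 6.9] mean 6.98 F [ 2.3  6.7 -2.8]
phi -10.711292081606699 r 93.06673583816334
t 27.95 e [612.8  49.2  53.8] cmd [612.7  48.3  54. ] yaw -11.28 push [6.9 6.9 7.2 6.7] mean 6.91 F [ 2.2  6.6 -2.6]
phi -10.720093021646129 r 93.06444546999457
```

The push is 7.0 N on the mean of 12 readings. I back the finger off the lever and rise.

>>> {"op": "jog_arm", "data": {
  "deltas": [
    [[0,-0.001,0,0,0.034],[0,-0.003,0,0,0.034],[0,-0.007,0,0,0.034],[0,-0.0095,0,0,0.034],[0,-0.0095,0,0,0.034],[0,-0.0095,0,0,0.034],[0,-0.0095,0,0,0.034]]
  ]
}}

```text
time_s: 28.53
ee_pos: [614.4, 57.4, 54.0]
ee_rot: [180.0, 0.0, -11.3]
force: [-0.6, 0.2, -0.2]
gripper_width: 33.8
```

Run:
```python
from arc import *
add(0,-.0095,0,0)
look("w20.png")
```

```text
t 28.6833 e [614.5  57.5  54. ] cmd [614.6  57.7  54. ] yaw -11.28 push [ 0.1 -0.3 -0.3 -0. ] mean -0.12 F [-0.1 -0.1  0.3]
phi -5.529949223243854 r 93.54476211636249
```

View pics/w20.png

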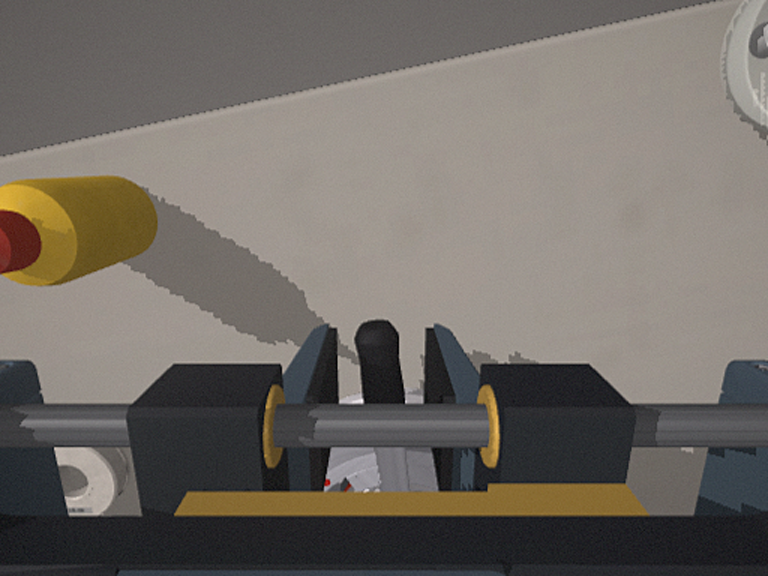

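>>> {"op": "jog_arm", "data": {
  "deltas": [
    [[0,0,-0.01,0,0.034],[0,0,-0.03,0,0.034],[0,0,-0.06,0,0.034],[0,0,-0.095,0,0.034],[0,0,-0.13,0,0.034],[0,0,-0.15,0,0.034],[0,0,-0.16,0,0.034],[0,0,-0.16,0,0.034],[-0.03,0,-0.16,0,0.034],[-0.07,0,-0.16,0,0.034],[-0.09,0,-0.16,0,0.034],[-0.09,0,-0.16,0,0.034],[-0.09,0,-0.16,0,0.034],[-0.09,0,-0.16,0,0.034]]
  ]
}}

```text
time_s: 29.85
ee_pos: [526.5, 75.2, 213.0]
ee_rot: [180.0, 0.0, -11.3]
force: [0.4, 0.3, -0.1]
gripper_width: 34.1
```

Run:
```python
from arc import *
add(-.09,0,-.16,0)
s=env.state();p=K("wrist");im=save("wrist","w21.png");save("side","s21.png");save("scene","sc21.png",None,6,(140,170,270,270))
print(s["time_s"],s["ee_pos"],s["force"])
g=im.max(axis=2);m=(g<45).astype(np.uint8);m[215:]=0
n,l,st,_=cv2.connectedComponentsWithStats(m)
for k in range(1,n):
    if st[k,4]>250:
        v,u=np.nonzero(l==k)
        for z in(52,105):
            P=np.array([ray(p,a,b,z)[:2] for a,b in zip(u,v)]);print(z,st[k],cv2.minAreaRect(P.astype(np.float32)))
```

```text
29.85 [526.54808622  75.16495395 213.04753351] [ 0.37440344  0.2583046  -0.13907338]
52 [255 171  21  44 443] ((516.60205078125, 63.66571807861328), (19.024456024169922, 47.45018768310547), 83.65418243408203)
105 [255 171  21  44 443] ((531.1883544921875, 62.94842529296875), (15.811614036560059, 39.43681716918945), 83.65421295166016)
```

View pics/w21.png

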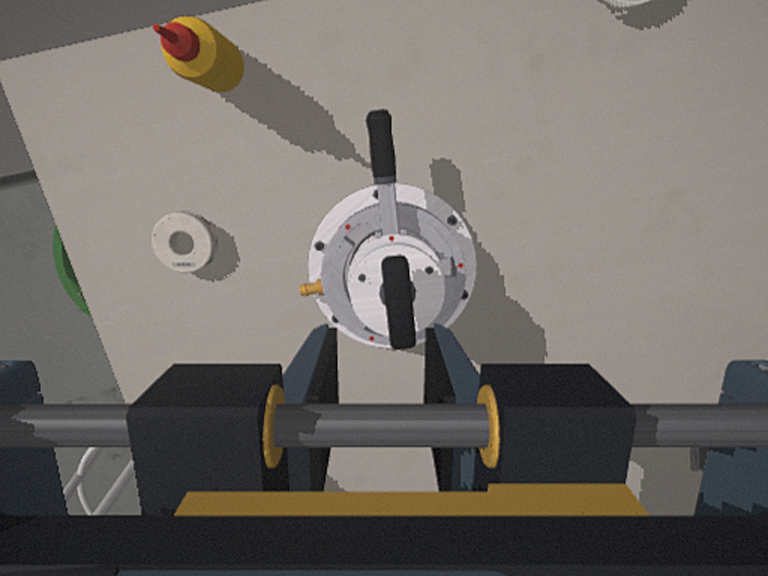

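View pics/s21.png

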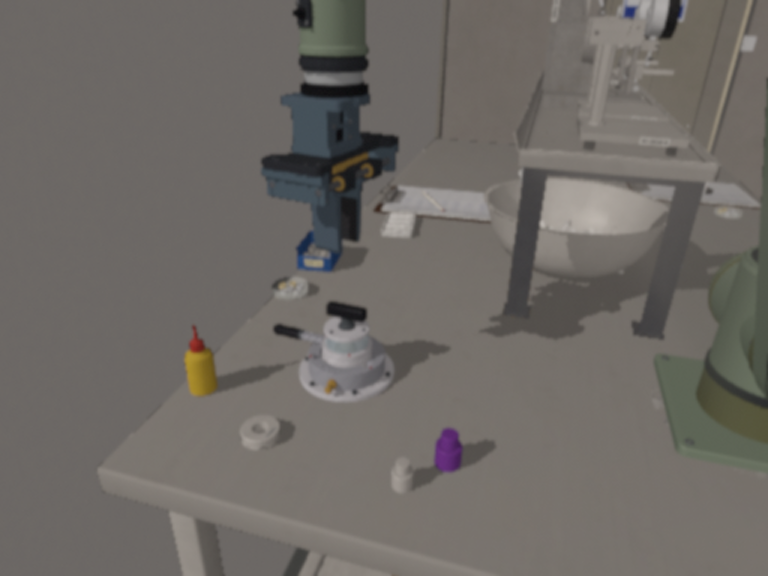

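The lid has turned about 36° from the slot and has stayed there. The bystanders have not moved, and the robot is clear of everything. I hand the job in.

Run:
```python
from h import *
print(env.job_done(),env.state()["time_s"])
```

```text
the job is handed in; nothing more can be done
the job is handed in; nothing more can be done
```

I stood the larger grey master in the nest, seated the bell lid, swung its lever clockwise to about 7 N, let go and handed the job in at about 30 s. No verdict is given.

- **Master:** The fingers had not fully closed when I lifted, so they held it about 20 mm higher than advised. I still set it down with about 5 N of contact. Pictures after release showed it upright and centred in the nest, before the lid went on.
- **Lid:** I lowered it with its lever over the slot at about 30°. It touched the seal with its underside at about 14.1 mm, inside the 11 to 14.5 mm range. The pins went through the slots with no sideways force.
- **Lever:** The push settled at 7.0 N (mean of 12 readings, 6.7 to 8.2), with a zero offset of about 0.1 N afterwards. The ramps bit at about 29°, right at the low end of the stated 30 to 65° range, which fits the high seal.
- **After letting go:** The lid stayed about 36° from the slot. The purple and small grey masters, ring gauge, dish and bottle show no movement in the last pictures.

Early on, the side camera put the lid about 18 mm away from where the wrist camera did. I used the wrist camera, and the grip on the bar confirmed it. After the lid went on I did not check the master through its clear wall.

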